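# Split-bearing stand: caps off, shaft to the V-blocks, caps back on their own pedestals

## Task

The nuts are already off the two split bearings: lift both bearing caps off and set them in the aluminium tray, then take out the turned shaft and lay it in the grooves of the two V-blocks on the black plate, while both caps stay in the tray. Then seat each cap fully home again on its own pedestal, over the two studs: yellow cap on the yellow-marked pedestal, blue cap on the blue-marked one.

Things in the scene. Friction and masses are not known exactly. Their poses are not given: they have to be found in the camera images.
- stand: Fixed bright steel base plate 130 x 180 x 12 mm carrying the two bearing pedestals and, at the start, the shaft. Origin: centre of its underside, on the bench; z up; the shaft runs along its y axis, the pedestals stand at y = +47 and -47 mm.
- pedestal_yellow: Fixed lower half of a split bearing, dark iron, yellow paint on its foot flanges (112 x 27 mm foot). Origin: centre of its underside, 12 mm above the bench; flat split face 64 x 27 mm at z = 45 mm; half-round bore 19 mm wide along y. Studs of 7 mm diameter at x = +26 and -26 mm rise 18 mm above the split face, the last 5 mm tapering to 3 mm.
- pedestal_blue: The same with blue paint on its foot flanges; same frame and sizes as the yellow-marked pedestal.
- cap_yellow: Loose cap, 0.25 kg, 72 (x) x 27 (y) x 34 mm high, dark with yellow upper part, seated at the start. Origin: centre of its underside; seated it is at z = 45 mm of its pedestal, x axes parallel, half turn alike. Hump |x| < 17, |y| < 11, z 12 to 34 mm: grip across y, tips not below z = 15 mm (shaft beside). Feet |x| 20 to 36, 12 mm high, slotted 13 mm wide, open outward, for the studs (play 2.5 mm).
- cap_blue: The same as the yellow cap, with its upper part painted blue; at the start it sits on the blue-marked pedestal.
- shaft: Loose turned steel shaft, 0.2 kg, 121 mm long along y: body 24 mm diameter from y = -29 to +32 mm, ends of 18 mm (-y) and 16 mm (+y) diameter that lie in the bearings at the start. This origin lies on the body's surface, 12 mm off the axis, and turns as it rolls. Grip the body in the middle, across its diameter.
- shaft_mid (a point): Point on the shaft's axis near the middle of its 24 mm body; y runs along the shaft. At the start about 56 mm above the bench.
- inspection_plate: Fixed black plate 120 x 190 x 20 mm, two grey V-blocks fixed on it (45 mm along y, 40 along x, 30 high), centred at y = +42 and -42 mm: 39 mm between them for the fingers. Origin: centre of its underside, on the bench. Grooves along y at x = 0. The shaft's body bridges the gap, ends either way round; lying there its axis is at z = 53 mm; V-block tops at 50 mm.
- tray: Fixed aluminium tray 140 (x) x 190 mm (y), walls 14 mm high and 3 mm thick, black rubber liner with its top at z = 4.5 mm. Origin: centre of its underside, on the bench. The caps stand in it side by side, for example at y = +45 and -45 mm.
There are look-alikes about, which are no part of the job. Leave any orange look-alike of the cap_yellow alone.

How it is judged:
On the way, in this order (a step that is already met when the one before it is completed fails the run):
1. both caps lie or stand in the tray (x of cap_yellow in the frame of tray between -0.066 and 0.066 m and y of cap_yellow in the frame of tray between -0.091 and 0.091 m and height (world z) of cap_yellow between -0.01 and 0.03 m and linear speed of each of cap_yellow, cap_blue below 0.02 m/s and x of cap_blue in the frame of tray between -0.066 and 0.066 m and y of cap_blue in the frame of tray between -0.091 and 0.091 m and height (world z) of cap_blue between -0.01 and 0.03 m), for 0.2 s.
2. the shaft lies in the V-blocks, both caps still in the tray (all of step 1 and x of shaft_mid in the frame of inspection_plate between -0.006 and 0.006 m and y of shaft_mid in the frame of inspection_plate between -0.013 and 0.013 m and z of shaft_mid in the frame of inspection_plate between 0.0475 and 0.0585 m and angle between the y axis of shaft and the y axis of inspection_plate, either way round below 0.1 rad and linear speed of shaft below 0.02 m/s), for 0.2 s.
At the end, for the whole second after the job is handed in: Each cap is home on the pedestal of its own colour, over the studs (within 6 mm, 0.08 rad of level, 0.2 rad of in line, either way round); the shaft lies in both V-blocks (6 mm sideways, 13 mm along, 0.1 rad); all released and at rest (x of cap_yellow in the frame of pedestal_yellow between -0.006 and 0.006 m and y of cap_yellow in the frame of pedestal_yellow between -0.006 and 0.006 m and z of cap_yellow in the frame of pedestal_yellow between 0.04 and 0.049 m and angle between each of cap_yellow, cap_blue's own z axis and vertical below 0.08 rad and angle between the x axis of cap_yellow and the x axis of pedestal_yellow, either way round below 0.2 rad and linear speed of each of cap_yellow, cap_blue, shaft below 0.02 m/s and x of cap_blue in the frame of pedestal_blue between -0.006 and 0.006 m and y of cap_blue in the frame of pedestal_blue between -0.006 and 0.006 m and z of cap_blue in the frame of pedestal_blue between 0.04 and 0.049 m and angle between the x axis of cap_blue and the x axis of pedestal_blue, either way round below 0.2 rad and x of shaft_mid in the frame of inspection_plate between -0.006 and 0.006 m and y of shaft_mid in the frame of inspection_plate between -0.013 and 0.013 m and z of shaft_mid in the frame of inspection_plate between 0.0475 and 0.0585 m and angle between the y axis of shaft and the y axis of inspection_plate, either way round below 0.1 rad); the robot touches nothing.
It fails at once if the shaft dropped on the bench (height (world z) of shaft_mid below 0.02 m).
It also fails if it takes over 136 s, if anything falls off the work surface, if the arm or the gripper's body presses on something with over 40 N, if the wrist force passes 120 N, or if a joint passes its speed limit or range.

## Robot

A 7-joint arm with a two-finger parallel gripper is mounted at the origin on a cart in front of the work surface, level with it; the furniture and walls round the work are solid. World frame = base frame: x ahead of the robot, y to its left, z up, the work surface at z = 0. Lengths are in m, angles in rad, forces in N, time in s.
With the tool pointing down it reaches from about 0.4 to 0.85 m from the base axis. Payload 10.4 kg.
Tool frame: the origin (TCP) lies on the centre line of the jaws, within the pads' length; the fingertips stand 22 mm ahead of it and the grasp point (between the pads) lies 3 mm ahead of it; x points along the fingers, y is the direction in which the jaws open and shut, and the axes are right-handed (so a half turn about x gives the same grasp; the last joint's range is limited). The gripper opens to 87 mm and grips with 3 to 60 N. Pads are 19 mm wide; open, the fingers measure 117 mm over their backs; the gripper's body (75 mm by 190 mm) begins 51 mm behind the grasp point.
Start: joints at [1.305, 0.332, -0.065, 1.46, 0.022, 1.35, -0.088], TCP at [0.15, -0.607, 0.245] pointing down, gripper open.
Joint ranges: [-2.6, 2.6], [-0.5, 2.12], [-1.47, 1.34], [0.16, 2.42], [-1.27, 4.41], [0.06, 2.06], [-2.6, 2.6]. Speed limits (rad/s): [2.22, 2.22, 2.79, 2.79, 3.14, 3.14, 3.14].

## Interface

Orientations are given as a unit quaternion [x, y, z, w].
In Python, from bench import * gives the robot as it stands.
- The arm moves only by the tool arm_command, never from a script. Its argument "targets" is one flat list of numbers, 7 for each row, row after row: the turn, a rotation vector about the tool's x, y, z in units of 45 degrees (1.0 is 45 degrees), then the shift along the tool's x, y, z in units of 25 mm (1.0 is 25 mm), then the opening, from 0 (shut) to 1 (fully open). In form: [wx, wy, wz, tx, ty, tz, fingers, wx, wy, wz, tx, ty, tz, fingers, ...]. A call has 1 to 12 rows; each row shifts and turns the pose as measured when the row begins, along the tool's axes as they then stand; what a row does not reach is not made up. A row lasts 1/12 s, in which the tool goes at most 41.7 mm and 7.16 degrees, less where a joint would pass 70% of its speed; a pose out of reach is approached as far as the arm can. A call with a number of a shift or a turn outside -1 to 1 is refused whole. A call with a gripper value outside its range is refused whole. The fingers move at their own pace and stop on an object; "newtons" is the grip in N (left out, the last holds). Time passes only in rows, so rows that do not move let the fingers close. It gives the time, the measured TCP pose, the force and the opening at its end, in the units of the state.
- read_state(): the state, without advancing time (a new reading comes with each control period).
- camera(name): name is "scene" or "top" or "wrist"; returns the picture (480x640x3 uint8, red, green, blue); there is no depth.
- calibration(name): a dict with "camera_matrix" (3x3 intrinsics, pixels), "R" (3x3) and "t" (3): a world point X has camera coordinates R X + t; the wrist camera has in their place "tool_from_camera" (4x4, takes a point from camera to tool coordinates, whose origin is the TCP and whose axes are the tool frame's). Camera axes: x right, y down, z forward; pixel columns grow to the right and rows downward; lengths in m; the calibration is good to about 2 mm. A picture is of the moment at which its call begins: read the wrist's pose just before it. calibration takes no time and is no camera call.
- close_job(): hands the job in, once; it reports no verdict.
The state is a dict: "time": time; "joint_positions": joint angles; "joint_vel": joint speeds; "joint_torque": joint torques, N m; "ee_pos": TCP position; "eef_rot": TCP orientation; "ft_force": force on the tool from outside, world axes, zero at the start; "torque": the same for the moment, N m; "width": finger opening in m.
Only numpy, scipy, OpenCV 4.12 (cv2) and the standard library are available. Lean on these libraries where they do the work, as an engineer would, in place of code of your own. Each camera call takes 0.05 s, during which the arm holds its last target.

## Working session

There is one attempt and no reset: what is moved stays moved. The work goes in short steps, Python scripts to look and compute and a tool call to move; the robot and the scene stay as the last step left them, time stands still between calls to the robot, and variables do not carry over. Pictures are saved under pics/ and viewed, and the job is handed in when it is done.

Besides the shell and the picture viewer there is one more tool, called in YAML: its name, and indented under it one key for each argument. arm_command: Moves the arm, as the interface text tells. Shifts and turns lie within -1 to 1; 1 stands for 25 mm of shift or 45 degrees of turn. Its arguments: {"type":"object","properties":{"targets":{"type":"array","items":{"type":"number","minimum":-1,"maximum":1}},"newtons":{"type":"number"}},"required":["targets"]}

```bash
ls; mkdir -p pics
python3 - <<'E'
from bench import *
import cv2
s=read_state()
for k,v in s.items(): print(k,v)
for n in ("scene","top","wrist"):
    cv2.imwrite(f"pics/{n}0.png",camera(n)[:,:,::-1]); print(n,calibration(n))
E
```

```text
pics
time 0.0
joint_positions [ 1.3053824   0.33287192 -0.06473893  1.46096029  0.02160729  1.34985412
 -0.08850323]
joint_vel [-0.0009208   0.00070156  0.00099976 -0.00025872 -0.00080347 -0.00079882
  0.00031236]
joint_torque [-5.15917818e-04 -6.23266983e+01  2.45539681e-02 -3.89898670e+01
 -6.13698503e-02  3.98388016e-02  1.43570282e-04]
ee_pos [ 0.15020399 -0.60632102  0.24374491]
eef_rot [-0.70181911 -0.08614435  0.70197956 -0.0851692 ]
ft_force [ 0.27626382 -0.45174024 -0.0878553 ]
torque [0.02918303 0.01778962 0.00982157]
width 0.08673409418077231
scene {'camera_matrix': array([[599.34141133,   0.        , 315.25879402],
       [  0.        , 599.34141133, 234.85211591],
       [  0.        ,   0.        ,   1.        ]]), 'R': array([[-0.84851245, -0.52913773, -0.00631541],
       [-0.26047562,  0.42802143, -0.86541904],
       [ 0.46062899, -0.73267382, -0.50100899]]), 't': array([0.40513321, 0.2016572 , 0.99550349])}
top {'camera_matrix': array([[455.24010826,   0.        , 317.40914428],
       [  0.        , 455.24010826, 243.54375029],
       [  0.        ,   0.        ,   1.        ]]), 'R': array([[ 0.00250914, -0.99997804, -0.00613336],
       [-0.98637106, -0.00146586, -0.16452957],
       [ 0.16451697,  0.0064626 , -0.98635308]]), 't': array([-0.0090958 ,  0.50998117,  0.88079257])}
wrist {'camera_matrix': array([[341.62034099,   0.        , 320.10142186],
       [  0.        , 341.62034099, 236.79871866],
       [  0.        ,   0.        ,   1.        ]]), 'tool_from_camera': array([[ 9.80541582e-04, -2.58124305e-01,  9.66111216e-01,
        -1.40710238e-01],
       [ 9.99999284e-01, -4.10309756e-04, -1.12456183e-03,
         7.55799597e-04],
       [ 6.86681599e-04,  9.66111627e-01,  2.58123718e-01,
        -7.14027730e-02],
       [ 0.00000000e+00,  0.00000000e+00,  0.00000000e+00,
         1.00000000e+00]])}
```

View pics/top0.png

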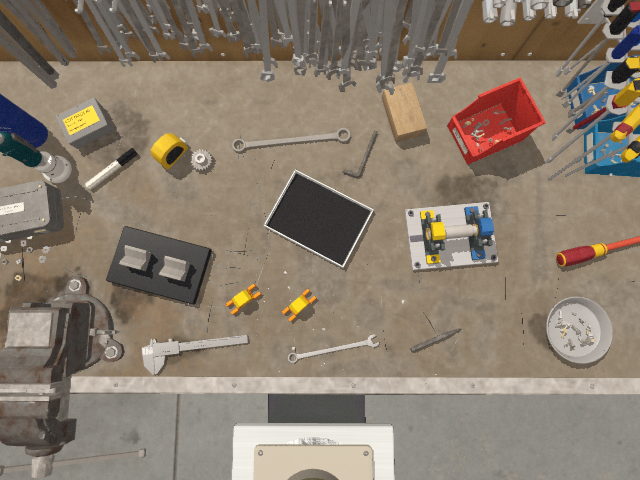

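View pics/scene0.png

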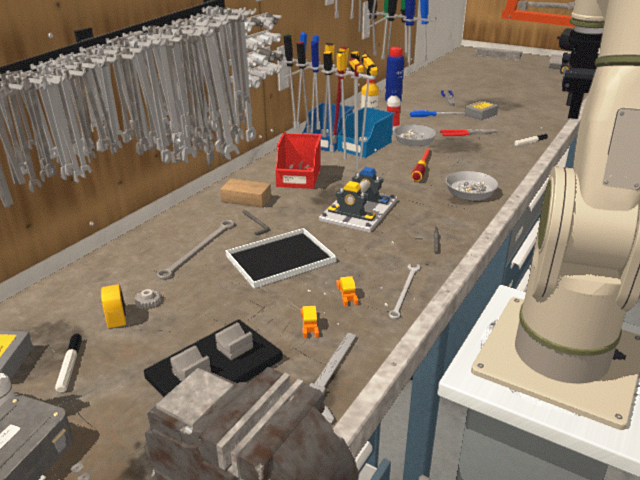

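View pics/wrist0.png

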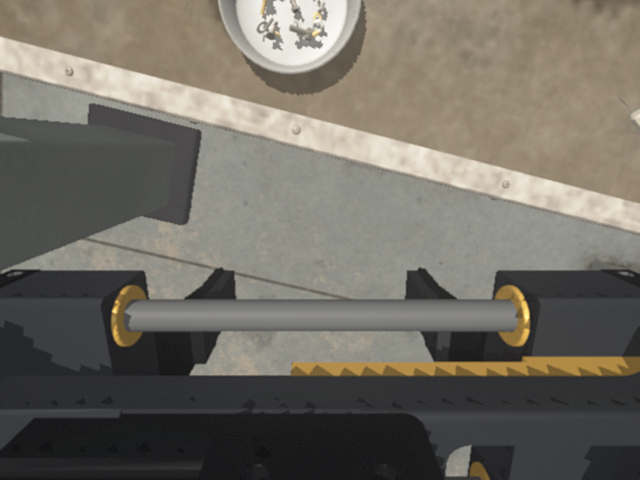

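The top view shows the stand near (452,237), the tray near (320,218) and the black V-block plate near (159,265). The orange look-alikes are at (243,300) and (299,305). I'll zoom in for corners.

Run:
```python
import cv2
im=cv2.imread("pics/top0.png")
def crop(x0,y0,w,h,s,n): cv2.imwrite(n,cv2.resize(im[y0:y0+h,x0:x0+w],None,fx=s,fy=s,interpolation=cv2.INTER_CUBIC))
crop(397,195,110,82,7,"pics/c_stand.png"); crop(256,162,125,112,5,"pics/c_tray.png"); crop(100,220,120,90,6,"pics/c_plate.png")
```

```text
(no output)
```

View pics/c_stand.png

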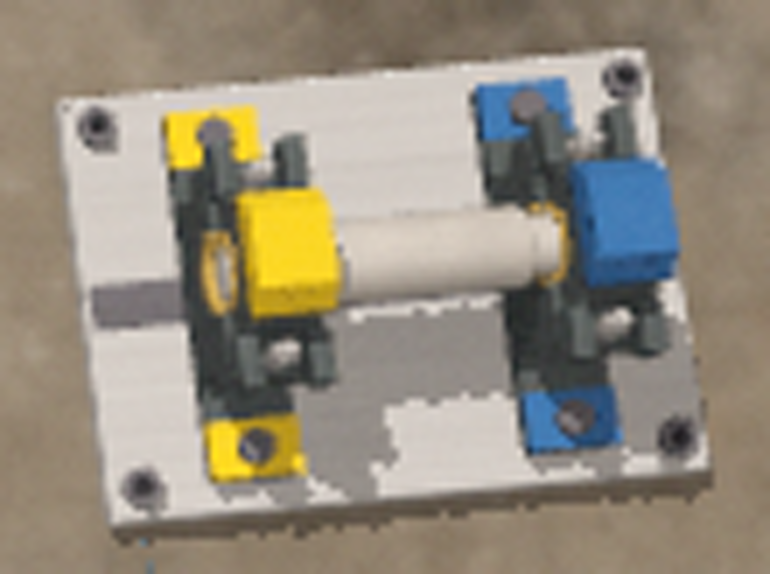

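View pics/c_tray.png

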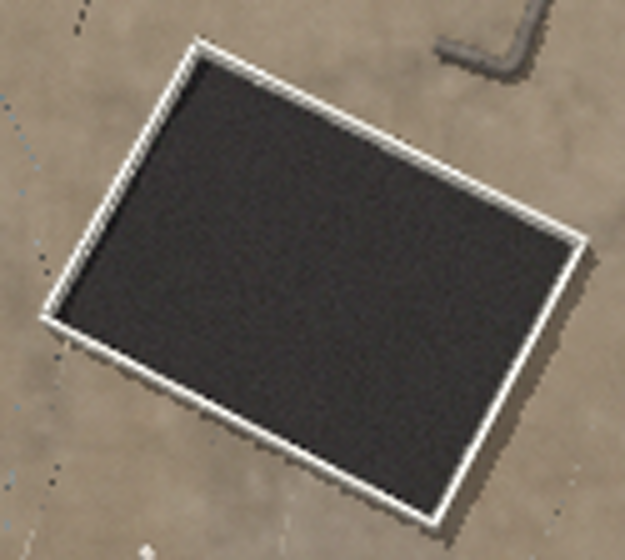

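View pics/c_plate.png

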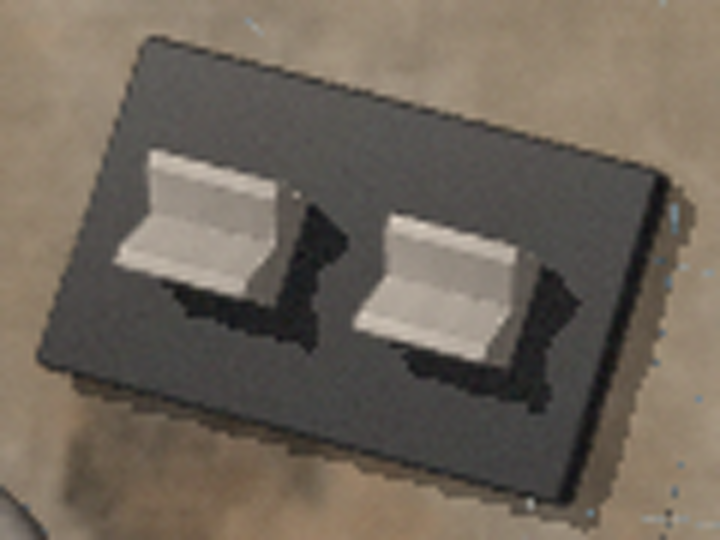

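```bash
cat > h.py <<'E'
import numpy as np, cv2
from bench import *
from scipy.optimize import least_squares
from scipy.spatial.transform import Rotation as Ro
def ray(cam,px,z):
    c=calibration(cam);K=c["camera_matrix"];R=c["R"];t=c["t"]
    d=R.T@np.linalg.inv(K)@np.array([px[0],px[1],1.]);C=-R.T@t
    return C+d*(z-C[2])/d[2]
def proj(cam,P):
    c=calibration(cam);q=c["R"]@np.asarray(P,float)+c["t"];q=c["camera_matrix"]@q;return q[:2]/q[2]
def wproj(P,s):
    c=calibration("wrist");R=Ro.from_quat(s["eef_rot"]).as_matrix();T=c["tool_from_camera"]
    p=R.T@(np.asarray(P,float)-s["ee_pos"]);p=T[:3,:3].T@(p-T[:3,3]);q=c["camera_matrix"]@p;return q[:2]/q[2]
def wray(px,z,s):
    c=calibration("wrist");R=Ro.from_quat(s["eef_rot"]).as_matrix();T=c["tool_from_camera"]
    C=s["ee_pos"]+R@T[:3,3];d=R@T[:3,:3]@np.linalg.inv(c["camera_matrix"])@np.array([px[0],px[1],1.])
    return C+d*(z-C[2])/d[2]
def fit(W,L):
    W=np.array(W)[:,:2];L=np.array(L)
    f=lambda p:(p[:2]+L@np.array([[np.cos(p[2]),np.sin(p[2])],[-np.sin(p[2]),np.cos(p[2])]])-W).ravel()
    best=min((least_squares(f,[*W.mean(0),a]) for a in (-1,0,1)),key=lambda r:r.cost)
    return best.x,best.fun.reshape(-1,2)*1000
E
python3 - <<'E'
from h import *
def do(n,pts,off,s,z,L):
    P=[((x+.5)/s-.5+off[0],(y+.5)/s-.5+off[1]) for x,y in pts]
    p,r=fit([ray("top",q,z) for q in P],L); print(n,p.round(4),np.degrees(p[2]).round(2),r.round(1).tolist())
c=lambda a,b:[(a,b),(a,-b),(-a,-b),(-a,b)]
do("stand",[(60,103),(645,50),(710,468),(112,525)],(397,195),7,.012,c(.065,.09))
do("tray",[(200,40),(588,240),(436,525),(42,318)],(256,162),5,.014,c(.07,.095))
do("plate",[(150,38),(656,172),(565,502),(40,362)],(100,220),6,.020,c(.06,.095))
# vblock top ridges
def cp(x,y,o,s): return ((x+.5)/s-.5+o[0],(y+.5)/s-.5+o[1])
for q in [(150,152),(278,184),(388,215),(516,248),(116,262),(242,292),(354,325),(482,358)]:
    print("v",ray("top",cp(*q,(100,220),6),.05).round(4))
for q in [(240,195),(322,190),(340,308),(258,318),(575,162),(658,158),(678,278),(590,285)]:
    print("hump",ray("top",cp(*q,(397,195),7),.091).round(4))
E
```

```text
stand [ 0.5333 -0.2882  0.0938] 5.37 [[0.7, 1.0], [0.8, -0.5], [-1.0, -1.0], [-0.5, 0.5]]
tray [ 0.5709 -0.0106 -0.4894] -28.04 [[1.6, 1.0], [0.3, -1.6], [-1.9, -0.9], [0.0, 1.5]]
plate [ 0.4703  0.3208 -0.2512] -14.39 [[1.5, 1.5], [1.4, -3.5], [-1.5, 0.2], [-1.4, 1.8]]
v [0.5053 0.3803 0.05  ]
v [0.4945 0.3365 0.05  ]
v [0.4841 0.299  0.05  ]
v [0.4731 0.2556 0.05  ]
v [0.4681 0.389  0.05  ]
v [0.4582 0.3462 0.05  ]
v [0.4472 0.3082 0.05  ]
v [0.4363 0.265  0.05  ]
hump [ 0.5435 -0.2273  0.091 ]
hump [ 0.545 -0.25   0.091]
hump [ 0.5119 -0.2535  0.091 ]
hump [ 0.5091 -0.2309  0.091 ]
hump [ 0.5529 -0.3201  0.091 ]
hump [ 0.5541 -0.343   0.091 ]
hump [ 0.5204 -0.3464  0.091 ]
hump [ 0.5184 -0.3222  0.091 ]
```

Fits agree with the given sizes to about 2 mm, and the hump and groove checks agree too. Next, a planner for the moves.

```bash
cat >> h.py <<'E'
STAND=np.array([.5328,-.2876]);SY=np.radians(5.4)
TRAY=np.array([.5709,-.0106]);TY=np.radians(-28.04)
PLATE=np.array([.4706,.3217]);PY=np.radians(-14.4)
def loc(o,a,x,y): return o+np.array([x*np.cos(a)-y*np.sin(a),x*np.sin(a)+y*np.cos(a)])
def plan(xy,z,yaw,s=None):
    """tool x down, tool y along +-(frame y of yaw)"""
    s=s or read_state();R=Ro.from_quat(s["eef_rot"]).as_matrix()
    yd=np.array([-np.sin(yaw),np.cos(yaw),0]); yd*=np.sign(yd@R[:,1])
    x=np.array([0,0,-1.]);T=np.stack([x,yd,np.cross(x,yd)],1)
    rv=Ro.from_matrix(R.T@T).as_rotvec()
    d=np.array([*xy,z])-s["ee_pos"]
    print("t",round(s["time"],2),"pos",s["ee_pos"].round(4),"w",round(s["width"],4),"F",s["ft_force"].round(1))
    print(" turn units",(rv/(np.pi/4)).round(3),"rows",round(np.degrees(np.linalg.norm(rv))/7.16,1))
    print(" shift units, tool axes now",(R.T@d/.025).round(2)," after turn",(T.T@d/.025).round(2))
E
python3 - <<'E'
from h import *
print(Ro.from_quat(read_state()["eef_rot"]).as_matrix().round(3))
plan(loc(STAND,SY,0,.047),.18,SY)
E
```

```text
[[-0.     0.24  -0.971]
 [ 0.001 -0.971 -0.24 ]
 [-1.    -0.001  0.   ]]
t 0.15 pos [ 0.1502 -0.6064  0.244 ] w 0.0869 F [ 0.1 -0.4  0.5]
 turn units [0.189 0.    0.001] rows 1.2
 shift units, tool axes now [  2.57 -10.56 -18.2 ]  after turn [  2.56 -13.14 -16.44]
```

arm_command:
  targets: [0.1,0,0,0,-0.6,-0.9,0.8,0.09,0,0,0,-0.7,-0.9,0.8,0,0,0,0.1,-0.75,-0.95,0.8,0,0,0,0.2,-0.75,-0.95,0.8,0,0,0,0.2,-0.75,-0.95,0.8,0,0,0,0.2,-0.75,-0.95,0.8,0,0,0,0.2,-0.75,-0.95,0.8,0,0,0,0.2,-0.75,-0.95,0.8,0,0,0,0.2,-0.75,-0.95,0.8,0,0,0,0.2,-0.75,-0.95,0.8,0,0,0,0.2,-0.75,-0.95,0.8,0,0,0,0.2,-0.75,-0.95,0.8]

```text
time: 1.15
ee_pos: [0.4111, -0.3525, 0.1914]
eef_rot: [-0.705, -0.026, 0.709, -0.025]
ft_force: [0.4, -0.0, 0.8]
width: 0.0695
```

```bash
python3 -c "
from h import *
plan(loc(STAND,SY,0,.047),.18,SY)"
```

```text
t 1.15 pos [ 0.4111 -0.3525  0.1914] w 0.0695 F [ 0.4 -0.   0.8]
 turn units [-0.029  0.007  0.002] rows 0.2
 shift units, tool axes now [ 0.43 -4.12 -5.  ]  after turn [ 0.45 -4.01 -5.09]
```

arm_command:
  targets: [-0.03,0,0,0.1,-0.7,-0.9,0.6,0,0,0,0.1,-0.7,-0.9,0.6,0,0,0,0.1,-0.7,-0.9,0.6,0,0,0,0.1,-0.7,-0.9,0.6,0,0,0,0,-0.7,-0.9,0.6,0,0,0,0,-0.5,-0.6,0.6,0,0,0,0,0,0,0.6,0,0,0,0,0,0,0.6]

```text
time: 1.82
ee_pos: [0.5369, -0.2265, 0.1771]
eef_rot: [-0.703, -0.04, 0.709, -0.035]
ft_force: [-0.5, -0.6, 0.5]
width: 0.0524
```

```bash
python3 -c "
from h import *
s=read_state();cv2.imwrite('pics/w1.png',camera('wrist')[:,:,::-1])
plan(loc(STAND,SY,0,.047),.10,SY)
for l in (.047,-.047):
  for x,y in ((-.017,-.011),(-.017,.011),(.017,.011),(.017,-.011)): print(wproj([*loc(STAND,SY,x,l+y),.091],s).round(1))
"
```

```text
t 1.87 pos [ 0.5368 -0.2264  0.1771] w 0.0524 F [-0.3  0.6  0.4]
 turn units [0.015 0.009 0.01 ] rows 0.1
 shift units, tool axes now [3.08 0.56 0.38]  after turn [3.08 0.54 0.39]
[354.2 287.2]
[323.5 286.8]
[324.2 241.2]
[356.1 241.6]
[486. 289.]
[455.1 288.6]
[460.8 242.9]
[492.9 243.3]
```

View pics/w1.png

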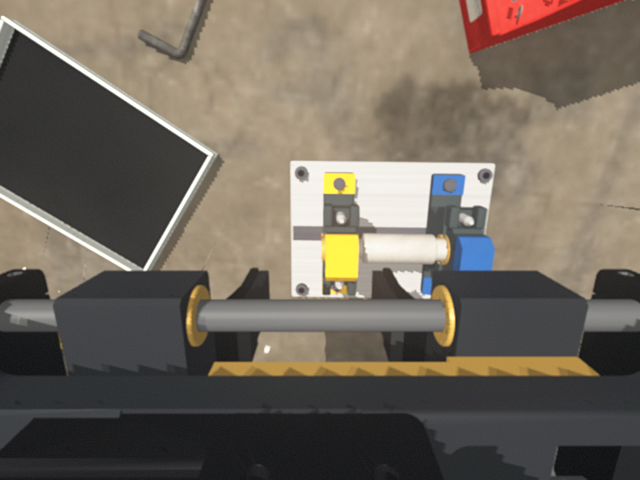

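```bash
python3 -c "
import cv2
im=cv2.imread('pics/w1.png')[155:300,285:500]
cv2.imwrite('pics/w1c.png',cv2.resize(im,None,fx=3.7,fy=3.7,interpolation=cv2.INTER_CUBIC))"
```

```text
(no output)
```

View pics/w1c.png

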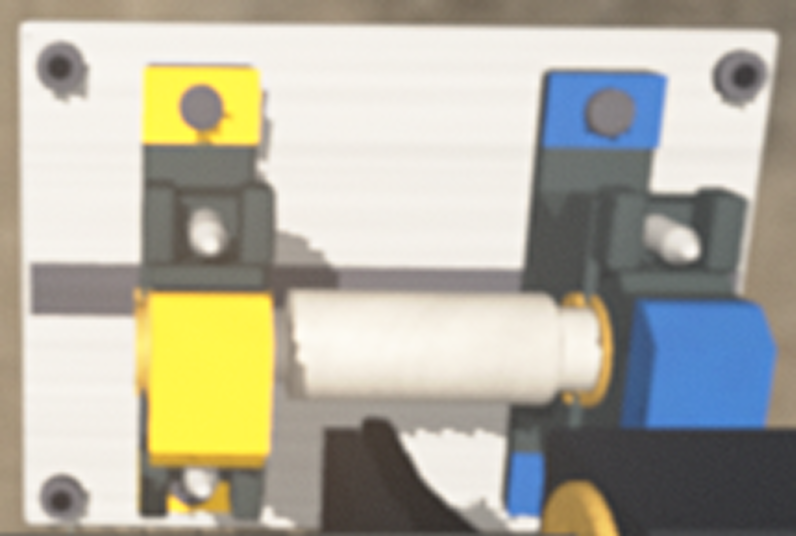

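```bash
python3 -c "
from h import *
s=read_state()
for q,L in (((291,161),(.065,.09)),((495,163.6),(.065,-.09))):
  print('wrist corner',wray(q,.012,s).round(4),'stand est',loc(STAND,SY,*L).round(4))
for q in ((325.5,233.4),(358.5,233.4),(357.4,278),(326,278)): print(wray(q,.091,s).round(4))
for x,y in ((-.017,.011),(-.017,-.011),(.017,.011),(.017,-.011)):
  print('scene y',proj('scene',[*loc(STAND,SY,x,y+.047),.091]).round(1),'b',proj('scene',[*loc(STAND,SY,x,y-.047),.091]).round(1))
for x,y in ((.065,.09),(.065,-.09),(-.065,-.09),(-.065,.09)): print('scene plate',proj('scene',[*loc(STAND,SY,x,y),.012]).round(1))
im=cv2.imread('pics/scene0.png')[155:240,310:410]
cv2.imwrite('pics/s0c.png',cv2.resize(im,None,fx=7,fy=7,interpolation=cv2.INTER_CUBIC))
"
```

```text
wrist corner [ 0.5909 -0.1941  0.012 ] stand est [ 0.589  -0.1919]
wrist corner [ 0.6075 -0.3712  0.012 ] stand est [ 0.606  -0.3711]
[ 0.5498 -0.2284  0.091 ]
[ 0.5522 -0.2509  0.091 ]
[ 0.5197 -0.2545  0.091 ]
[ 0.5173 -0.2323  0.091 ]
scene y [356.8 186.6] b [372.3 171.2]
scene y [360.6 182.8] b [375.8 167.9]
scene y [343.1 183.8] b [359.2 168.7]
scene y [347.  180.1] b [362.7 165.4]
scene plate [318.2 215.9]
scene plate [349.2 186.1]
scene plate [397.1 195.9]
scene plate [369.9 227.8]
```

View pics/s0c.png

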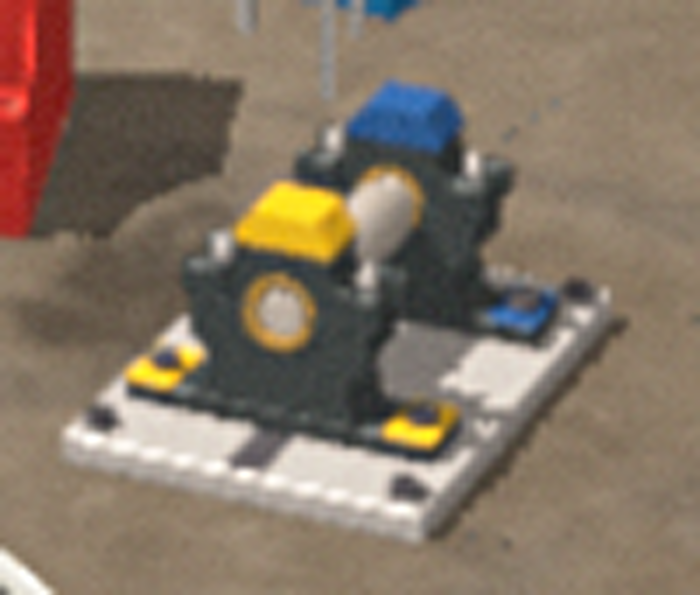

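```bash
python3 -c "
from h import *
s=read_state()
for n,q,L in (('yf',(341.8,219.9),(.026,.047)),('yn',(338.2,284.7),(-.026,.047)),('bf',(472,221.2),(.026,-.047))):
  print(n,wray(q,.075,s).round(4),loc(STAND,SY,*L).round(4))
for n,q in (('flange y',(340,184)),('flange b',(450,185))): print(n,wray(q,.022,s).round(4))
# scene stud tops
for n,q,L in (('yf',(225,240),(.026,.047)),('yn',(368,272),(-.026,.047)),('bf',(335,135),(.026,-.047)),('bn',(475,165),(-.026,-.047))):
  print(n,ray('scene',(q[0]/7+310,q[1]/7+155),.075).round(4),loc(STAND,SY,*L).round(4))
# top studs
for n,q,L in (('yf',(258,172),(.026,.047)),('yn',(285,350),(-.026,.047)),('bf',(582,145),(.026,-.047)),('bn',(615,322),(-.026,-.047))):
  print(n,ray('top',(q[0]/7+397-.4,q[1]/7+195-.4),.075).round(4),loc(STAND,SY,*L).round(4))
"
```

```text
yf [ 0.557  -0.2396  0.075 ] [ 0.5543 -0.2384]
yn [ 0.5063 -0.2431  0.075 ] [ 0.5025 -0.2433]
bf [ 0.5661 -0.3334  0.075 ] [ 0.5631 -0.3319]
flange y [ 0.5767 -0.2385  0.022 ]
flange b [ 0.5859 -0.3323  0.022 ]
yf [ 0.548 -0.231  0.075] [ 0.5543 -0.2384]
yn [ 0.4967 -0.2343  0.075 ] [ 0.5025 -0.2433]
bf [ 0.5569 -0.3232  0.075 ] [ 0.5631 -0.3319]
bn [ 0.5044 -0.3261  0.075 ] [ 0.5113 -0.3368]
yf [ 0.5535 -0.2367  0.075 ] [ 0.5543 -0.2384]
yn [ 0.5028 -0.2422  0.075 ] [ 0.5025 -0.2433]
bf [ 0.5614 -0.328   0.075 ] [ 0.5631 -0.3319]
bn [ 0.5108 -0.3344  0.075 ] [ 0.5113 -0.3368]
```

arm_command:
  targets: [0.015,0.01,0.01,0.5,0.3,0.2,0.6,0,0,0,0.6,0.25,0.13,0.6,0,0,0,0.6,0,0,0.6,0,0,0,0.5,0,0,0.6,0,0,0,0,0,0,0.6]

```text
time: 2.28
ee_pos: [0.5264, -0.2471, 0.1208]
eef_rot: [0.707, 0.029, -0.706, 0.032]
ft_force: [0.7, 0.0, -0.3]
width: 0.0519
```

```bash
python3 -c "
from h import *
plan(loc(STAND,SY,.0015,.047),.096,SY)"
```

```text
t 2.28 pos [ 0.5264 -0.2471  0.1208] w 0.0519 F [ 0.7  0.  -0.3]
 turn units [-0.009 -0.001 -0.005] rows 0.1
 shift units, tool axes now [ 0.99 -0.25 -0.16]  after turn [ 0.99 -0.24 -0.16]
```

arm_command:
  targets: [-0.01,0,0,0.2,-0.2,-0.13,0.6,0,0,0,0.4,0,0,0.6,0,0,0,0.3,0,0,0.6,0,0,0,0,0,0,0.6,0,0,0,0,0,0,0.6]

```text
time: 2.7
ee_pos: [0.5293, -0.2428, 0.0973]
eef_rot: [0.707, 0.031, -0.706, 0.035]
ft_force: [0.5, 0.4, 0.6]
width: 0.0523
```

```bash
python3 -c "
from h import *
plan(loc(STAND,SY,.0015,.047),.096,SY)"
```

```text
t 2.7 pos [ 0.5293 -0.2428  0.0973] w 0.0523 F [0.5 0.4 0.6]
 turn units [-0.001 -0.002 -0.006] rows 0.0
 shift units, tool axes now [ 0.05 -0.08 -0.03]  after turn [ 0.05 -0.08 -0.03]
```

Well aligned; closing on the yellow cap.

arm_command:
  targets: [0,0,0,0,-0.06,0,0.15,0,0,0,0,0,0,0.1,0,0,0,0,0,0,0.05,0,0,0,0,0,0,0.05,0,0,0,0,0,0,0.05,0,0,0,0,0,0,0.05]
  newtons: 25

```text
time: 3.2
ee_pos: [0.5302, -0.2413, 0.0989]
eef_rot: [0.708, 0.031, -0.705, 0.035]
ft_force: [0.8, -0.5, -3.7]
width: 0.0216
```

```bash
python3 -c "
from h import *
plan(loc(STAND,SY,.0015,.047),.096,SY);print(read_state()['eef_rot'])"
```

```text
t 3.2 pos [ 0.5302 -0.2413  0.0989] w 0.0216 F [ 0.8 -0.5 -3.7]
 turn units [ 0.    -0.005 -0.008] rows 0.1
 shift units, tool axes now [ 0.12 -0.03  0.01]  after turn [ 0.12 -0.02  0.01]
[ 0.70770195  0.03117944 -0.70493122  0.03546504]
```

arm_command:
  targets: [0,0,0,-0.3,0,0,0.05,0,0,0,-0.6,0,0,0.05,0,0,0,-0.8,0,0,0.05,0,0,0,-0.5,0,0,0.05,0,0,0,-0.3,0,0,0.05,0,0,0,0,0,0,0.05]

```text
time: 3.7
ee_pos: [0.5279, -0.2401, 0.1635]
eef_rot: [-0.706, -0.032, 0.707, -0.034]
ft_force: [0.6, -0.5, -3.0]
width: 0.0216
```

```bash
python3 -c "
from h import *
s=read_state();cv2.imwrite('pics/w2.png',camera('wrist')[:,:,::-1]);
plan(loc(TRAY,TY,0,.045),.16,SY)
s=read_state();print(s['joint_positions'].round(2))"
```

```text
t 3.75 pos [ 0.5276 -0.2401  0.1626] w 0.022 F [-0.1 -0.6 -2.9]
 turn units [ 0.     0.003 -0.003] rows 0.0
 shift units, tool axes now [  0.07 -10.48  -3.58]  after turn [  0.11 -10.48  -3.58]
[ 0.66  0.32 -0.38  1.67  0.13  1.18 -1.23]
```

View pics/w2.png

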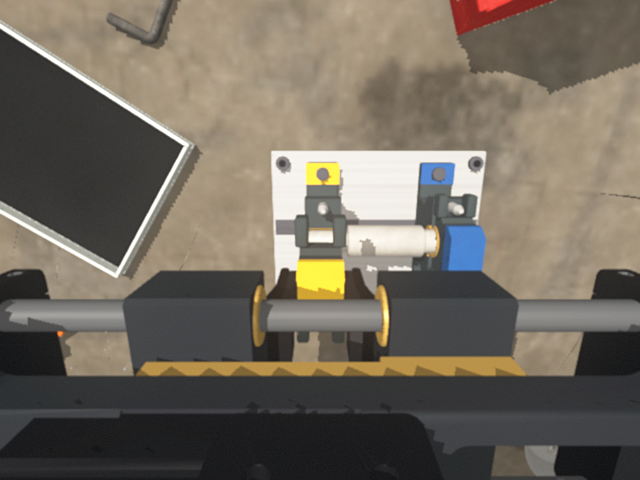

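The yellow cap is held squarely at (320,278) and the pedestal under it is bare. Moving to the tray.

arm_command:
  targets: [0,0,0,0,-0.4,-0.15,0.05,0,0,0,0,-0.8,-0.3,0.05,0,0,0,0,-1,-0.35,0.05,0,0,0,0,-1,-0.35,0.05,0,0,0,0,-1,-0.35,0.05,0,0,0,0,-1,-0.35,0.05,0,0,0,0,-1,-0.35,0.05,0,0,0,0,-1,-0.35,0.05,0,0,0,0,-1,-0.35,0.05,0,0,0,0,-0.8,-0.3,0.05,0,0,0,0,-0.5,-0.15,0.05,0,0,0,0,0,0,0.05]

```text
time: 4.75
ee_pos: [0.5843, 0.0249, 0.149]
eef_rot: [-0.7, -0.035, 0.713, -0.032]
ft_force: [0.6, 0.6, -2.0]
width: 0.0217
```

```bash
python3 -c "
from h import *
plan(loc(TRAY,TY,0,.045),.0515,SY)"
```

```text
t 4.75 pos [0.5843 0.0249 0.149 ] w 0.0217 F [ 0.6  0.6 -2. ]
 turn units [0.    0.024 0.007] rows 0.2
 shift units, tool axes now [ 3.89 -0.12 -0.4 ]  after turn [ 3.9  -0.14 -0.33]
```

arm_command:
  targets: [0,0.02,0,0.4,-0.1,-0.3,0.05,0,0,0,0.7,0,0,0.05,0,0,0,0.8,0,0,0.05,0,0,0,0.8,0,0,0.05,0,0,0,0.5,0,0,0.05,0,0,0,0.4,0,0,0.05,0,0,0,0,0,0,0.05,0,0,0,0,0,0,0.05]

```text
time: 5.42
ee_pos: [0.5875, 0.0316, 0.0506]
eef_rot: [-0.703, -0.037, 0.71, -0.033]
ft_force: [0.2, -0.0, -2.4]
width: 0.0217
```

```bash
python3 -c "
from h import *
plan(loc(TRAY,TY,0,.045),.0464,SY)"
```

```text
t 5.42 pos [0.5875 0.0316 0.0506] w 0.0217 F [ 0.2 -0.  -2.4]
 turn units [0.005 0.012 0.008] rows 0.1
 shift units, tool axes now [ 0.17  0.12 -0.17]  after turn [ 0.17  0.12 -0.17]
```

arm_command:
  targets: [0,0.01,0.01,0.1,0,0,0.05,0,0,0,0.08,0,0,0.05,0,0,0,0,0,0,0.05]

```text
time: 5.67
ee_pos: [0.5886, 0.0313, 0.0476]
eef_rot: [0.707, 0.033, -0.706, 0.035]
ft_force: [-0.2, -0.4, -2.6]
width: 0.0215
```

arm_command:
  targets: [0,0,0,0.06,0,0,0.05,0,0,0,0.04,0,0,0.05,0,0,0,0,0,0,0.05]

```text
time: 5.92
ee_pos: [0.5897, 0.0315, 0.0467]
eef_rot: [0.708, 0.033, -0.704, 0.035]
ft_force: [-0.1, 0.2, -2.8]
width: 0.022
```

arm_command:
  targets: [0,0,0,0.1,0,0,0.05,0,0,0,0.05,0,0,0.05,0,0,0,0,0,0,0.05]

```text
time: 6.17
ee_pos: [0.5905, 0.0313, 0.0466]
eef_rot: [0.709, 0.033, -0.704, 0.036]
ft_force: [1.0, -0.5, -3.3]
width: 0.0216
```

arm_command:
  targets: [0,0.01,0.01,0.2,0,0,0.05,0,0,0,0,0,0,0.05]

```text
time: 6.33
ee_pos: [0.5928, 0.0316, 0.0451]
eef_rot: [0.713, 0.029, -0.699, 0.038]
ft_force: [0.5, 0.1, -4.1]
width: 0.0217
```

```bash
python3 -c "
from h import *
plan(loc(TRAY,TY,0,.045),.0464,SY);print(read_state()['eef_rot'])"
```

```text
t 6.33 pos [0.5928 0.0316 0.0451] w 0.0217 F [ 0.5  0.1 -4.1]
 turn units [ 0.002 -0.025 -0.017] rows 0.2
 shift units, tool axes now [-0.05  0.1   0.04]  after turn [-0.05  0.1   0.04]
[ 0.71340442  0.02945457 -0.69907521  0.03847606]
```

arm_command:
  targets: [0,-0.02,-0.015,0,0,0,0.05,0,0,0,0,0,0,0.05,0,0,0,0,0,0,0.05]

```text
time: 6.58
ee_pos: [0.5933, 0.0317, 0.0452]
eef_rot: [0.708, 0.034, -0.705, 0.034]
ft_force: [-0.6, 0.3, -3.5]
width: 0.0217
```

```bash
python3 -c "
from h import *
cv2.imwrite('pics/w3.png',camera('wrist')[:,:,::-1]);cv2.imwrite('pics/s3.png',camera('scene')[150:390,150:470,::-1])
plan(loc(TRAY,TY,0,.045),.0464,SY);print(read_state()['eef_rot'])"
```

```text
t 6.68 pos [0.5932 0.0314 0.045 ] w 0.022 F [-0.3  0.  -3.3]
 turn units [ 0.002 -0.005 -0.002] rows 0.0
 shift units, tool axes now [-0.06  0.09  0.05]  after turn [-0.05  0.09  0.05]
[ 0.70758408  0.03360987 -0.70499303  0.03435063]
```

View pics/w3.png

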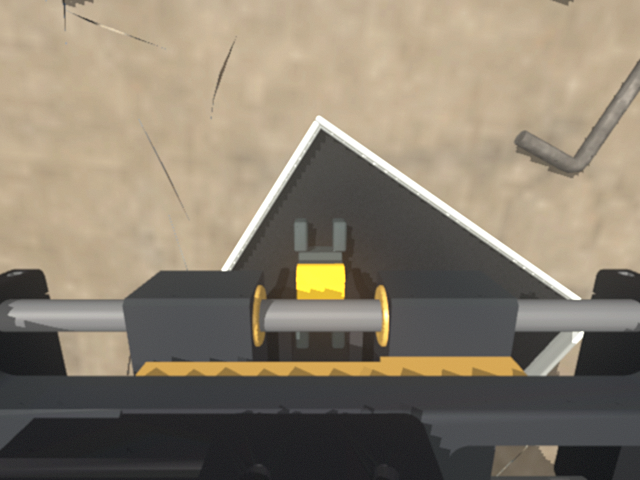

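View pics/s3.png

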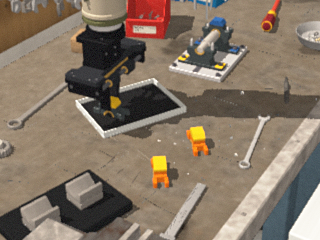

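arm_command:
  targets: [0,0,0,0.08,0,0,0.05,0,0,0,0.08,0,0,0.05,0,0,0,0,0,0,0.05]

```text
time: 6.93
ee_pos: [0.5933, 0.0318, 0.0445]
eef_rot: [0.707, 0.033, -0.705, 0.035]
ft_force: [0.8, -0.5, -2.8]
width: 0.0218
```

arm_command:
  targets: [0,0,0,0.2,0,0,0.05,0,0,0,0,0,0,0.05]

```text
time: 7.1
ee_pos: [0.5954, 0.032, 0.0429]
eef_rot: [0.709, 0.033, -0.703, 0.035]
ft_force: [0.6, 0.8, -3.4]
width: 0.0222
```

arm_command:
  targets: [0,0,0,0,0,0,0.45,0,0,0,0,0,0,0.45,0,0,0,0,0,0,0.45,0,0,0,0,0,0,0.45]

```text
time: 7.43
ee_pos: [0.596, 0.0322, 0.0426]
eef_rot: [0.71, 0.033, -0.703, 0.035]
ft_force: [-0.7, -1.2, -0.8]
width: 0.0366
```

```bash
python3 -c "
from h import *
s=read_state()
cv2.imwrite('pics/w4.png',camera('wrist')[:,:,::-1])
plan(loc(TRAY,TY,0,.045),.0464,SY);print(s['ee_pos'],s['width'])"
```

```text
t 7.48 pos [0.596  0.0322 0.0426] w 0.0378 F [ 0.4 -0.6  0.5]
 turn units [ 0.002 -0.012 -0.004] rows 0.1
 shift units, tool axes now [-0.16  0.11  0.17]  after turn [-0.15  0.11  0.17]
[0.59603802 0.03222226 0.04261623] 0.03661734811173207
```

View pics/w4.png

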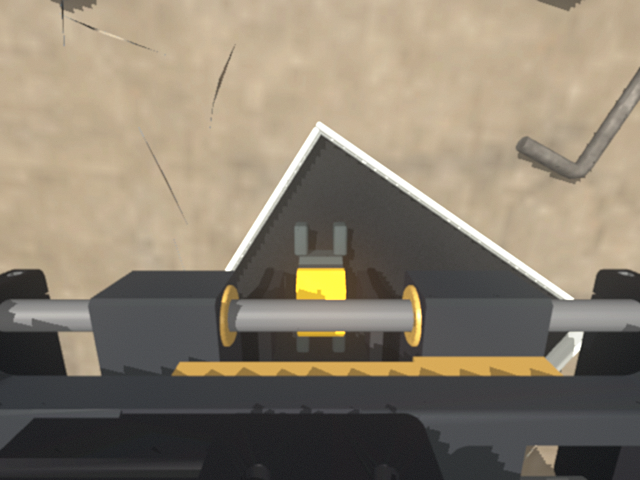

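arm_command:
  targets: [0,0,0,-0.4,0,0,0.5,0,0,0,-0.8,0,0,0.5,0,0,0,-1,0,0,0.6,0,0,0,-1,0.2,0,0.6,0,0,0,-0.6,0.6,0.1,0.6,0,0,0,0,0.9,0.1,0.6,0,0,0,0,1,0.2,0.6,0,0,0,0,1,0.2,0.6,0,0,0,0,1,0.2,0.6,0,0,0,0,1,0.2,0.6,0,0,0,0,1,0.2,0.6,0,0,0,0,1,0.2,0.6]

```text
time: 8.48
ee_pos: [0.5798, -0.161, 0.1503]
eef_rot: [0.711, 0.039, -0.701, 0.039]
ft_force: [0.6, 0.4, -0.9]
width: 0.0522
```

```bash
python3 -c "
from h import *
plan(loc(STAND,SY,.0015,-.047),.12,SY)"
```

```text
t 8.48 pos [ 0.5798 -0.161   0.1503] w 0.0522 F [ 0.6  0.4 -0.9]
 turn units [ 0.021 -0.018  0.   ] rows 0.2
 shift units, tool axes now [1.18 6.71 2.42]  after turn [1.21 6.75 2.29]
```

arm_command:
  targets: [0.02,-0.02,0,0,1,0.35,0.6,0,0,0,0,1,0.35,0.6,0,0,0,0,1,0.35,0.6,0,0,0,0.1,1,0.35,0.6,0,0,0,0.1,0.9,0.35,0.6,0,0,0,0.1,0.7,0.25,0.6,0,0,0,0.2,0.3,0.1,0.6,0,0,0,0.2,0,0,0.6,0,0,0,0,0,0,0.6]

```text
time: 9.23
ee_pos: [0.538, -0.3266, 0.1379]
eef_rot: [0.707, 0.03, -0.706, 0.032]
ft_force: [0.1, -0.1, -0.5]
width: 0.052
```

```bash
python3 -c "
from h import *
plan(loc(STAND,SY,.0015,-.047),.098,SY)"
```

```text
t 9.23 pos [ 0.538  -0.3266  0.1379] w 0.052 F [ 0.1 -0.1 -0.5]
 turn units [-0.009 -0.002 -0.004] rows 0.1
 shift units, tool axes now [1.6 0.3 0. ]  after turn [1.6  0.31 0.  ]
```

arm_command:
  targets: [-0.01,0,0,0.3,0.2,0,0.6,0,0,0,0.4,0.1,0,0.6,0,0,0,0.4,0,0,0.6,0,0,0,0.3,0,0,0.6,0,0,0,0,0,0,0.6]

```text
time: 9.65
ee_pos: [0.5412, -0.3287, 0.0992]
eef_rot: [0.707, 0.036, -0.705, 0.037]
ft_force: [-0.5, 0.6, -0.3]
width: 0.0522
```

```bash
python3 -c "
from h import *
plan(loc(STAND,SY,.0015,-.047),.098,SY)"
```

```text
t 9.65 pos [ 0.5412 -0.3287  0.0992] w 0.0522 F [-0.5  0.6 -0.3]
 turn units [ 0.011 -0.003 -0.001] rows 0.1
 shift units, tool axes now [0.05 0.21 0.12]  after turn [0.05 0.21 0.12]
```

arm_command:
  targets: [0.01,0,0,0.05,0.22,0.1,0.5,0,0,0,0,0,0,0.3,0,0,0,0,0,0,0.1,0,0,0,0,0,0,0.05,0,0,0,0,0,0,0.05,0,0,0,0,0,0,0.05,0,0,0,0,0,0,0.05]

```text
time: 10.23
ee_pos: [0.5397, -0.3341, 0.098]
eef_rot: [0.707, 0.034, -0.705, 0.034]
ft_force: [0.4, 0.5, -2.8]
width: 0.0218
```

```bash
python3 -c "
from h import *
plan(loc(STAND,SY,.0015,-.047),.098,SY);cv2.imwrite('pics/w5.png',camera('wrist')[:,:,::-1]);print(read_state()['eef_rot'])"
```

```text
t 10.23 pos [ 0.5397 -0.3341  0.098 ] w 0.0218 F [ 0.4  0.5 -2.8]
 turn units [ 0.002 -0.003 -0.   ] rows 0.0
 shift units, tool axes now [0.   0.   0.04]  after turn [0.   0.   0.04]
[ 0.70710063  0.03377809 -0.70549363  0.03385955]
```

View pics/w5.png

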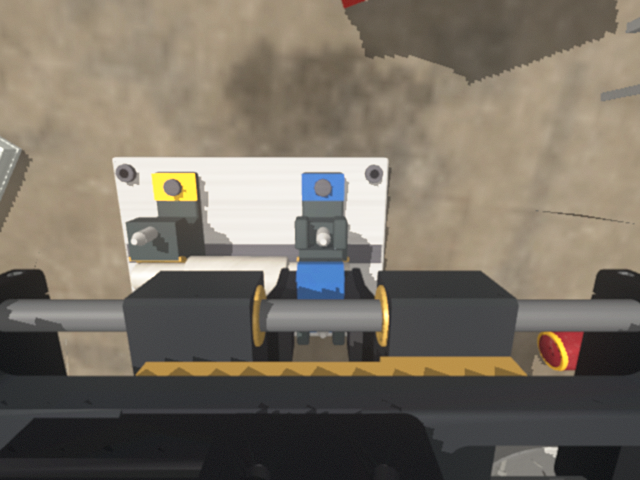

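arm_command:
  targets: [0,0,0,-0.3,0,0,0.05,0,0,0,-0.6,0,0,0.05,0,0,0,-0.8,0,0,0.05,0,0,0,-0.6,0,0,0.05,0,0,0,-0.2,-0.3,0,0.05,0,0,0,0,-0.7,0,0.05,0,0,0,0,-1,-0.1,0.05,0,0,0,0,-1,-0.15,0.05,0,0,0,0,-1,-0.15,0.05,0,0,0,0,-1,-0.15,0.05,0,0,0,0,-1,-0.15,0.05,0,0,0,0,-1,-0.15,0.05]

```text
time: 11.28
ee_pos: [0.5405, -0.1532, 0.1636]
eef_rot: [-0.706, -0.03, 0.707, -0.031]
ft_force: [0.3, 1.1, -2.4]
width: 0.0223
```

```bash
python3 -c "
from h import *
plan(loc(TRAY,TY,0,-.045),.15,SY)"
```

```text
t 11.28 pos [ 0.5405 -0.1532  0.1636] w 0.0223 F [ 0.3  1.1 -2.4]
 turn units [-0.01   0.001 -0.001] rows 0.1
 shift units, tool axes now [ 0.54 -4.07 -0.73]  after turn [ 0.54 -4.06 -0.76]
```

arm_command:
  targets: [-0.01,0,0,0.1,-1,-0.2,0.05,0,0,0,0.1,-1,-0.2,0.05,0,0,0,0.1,-0.8,-0.15,0.05,0,0,0,0.3,-0.5,-0.1,0.05,0,0,0,0.5,-0.3,-0.05,0.05,0,0,0,0.8,0,0,0.05,0,0,0,0.8,0,0,0.05,0,0,0,0.6,0,0,0.05,0,0,0,0.4,0,0,0.05,0,0,0,0,0,0,0.05]

```text
time: 12.12
ee_pos: [0.546, -0.0445, 0.0655]
eef_rot: [-0.706, -0.039, 0.706, -0.038]
ft_force: [-0.6, -0.0, -1.9]
width: 0.0218
```

```bash
python3 -c "
from h import *
plan(loc(TRAY,TY,0,-.045),.0465,SY)"
```

```text
t 12.12 pos [ 0.546  -0.0445  0.0655] w 0.0218 F [-0.6 -0.  -1.9]
 turn units [0.018 0.001 0.001] rows 0.1
 shift units, tool axes now [ 0.76  0.25 -0.13]  after turn [ 0.76  0.25 -0.13]
```

arm_command:
  targets: [0.02,0,0,0.25,0.15,-0.1,0.05,0,0,0,0.3,0.1,0,0.05,0,0,0,0.2,0,0,0.05,0,0,0,0,0,0,0.05]

```text
time: 12.45
ee_pos: [0.5498, -0.0521, 0.0458]
eef_rot: [0.706, 0.032, -0.706, 0.031]
ft_force: [-0.1, 0.6, -2.0]
width: 0.0218
```

```bash
python3 -c "
from h import *
plan(loc(TRAY,TY,0,-.045),.0465,SY);cv2.imwrite('pics/w6.png',camera('wrist')[:,:,::-1]);print(read_state()['eef_rot'])"
```

```text
t 12.45 pos [ 0.5498 -0.0521  0.0458] w 0.0218 F [-0.1  0.6 -2. ]
 turn units [-0.007 -0.     0.   ] rows 0.0
 shift units, tool axes now [-0.03 -0.07 -0.  ]  after turn [-0.03 -0.07 -0.  ]
[ 0.70663213  0.03154498 -0.70617992  0.03139862]
```

View pics/w6.png

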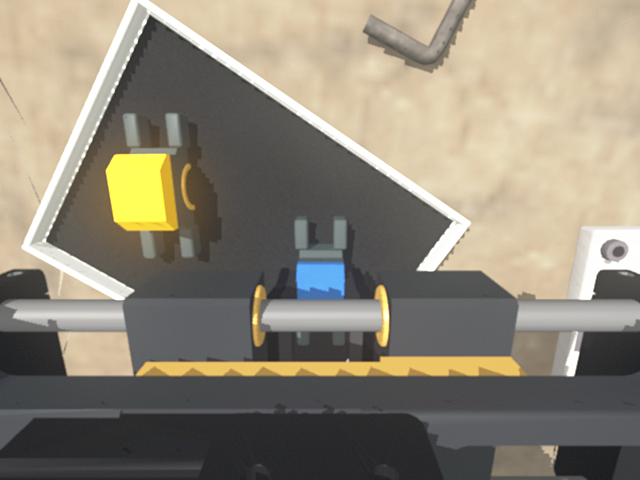

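Yellow stands in the tray at (143,190) and blue is held at (320,280), just at the liner. Releasing blue.

arm_command:
  targets: [0,0,0,0,0,0,0.4,0,0,0,0,0,0,0.5,0,0,0,0,0,0,0.5,0,0,0,0,0,0,0.5]

```text
time: 12.83
ee_pos: [0.5518, -0.0523, 0.0485]
eef_rot: [0.708, 0.031, -0.705, 0.032]
ft_force: [-0.6, -0.0, 1.0]
width: 0.0392
```

```bash
python3 -c "
from h import *
s=read_state();cv2.imwrite('pics/w7.png',camera('wrist')[:,:,::-1]);
plan(loc(TRAY,TY,0,-.045),.0465,SY);print(s['eef_rot'])"
```

```text
t 12.88 pos [ 0.5519 -0.0522  0.0486] w 0.0411 F [-0.3 -0.2  0.2]
 turn units [-0.007 -0.006 -0.001] rows 0.1
 shift units, tool axes now [ 0.08 -0.08  0.08]  after turn [ 0.08 -0.08  0.08]
[ 0.70807808  0.03124514 -0.70473524  0.03158176]
```

View pics/w7.png

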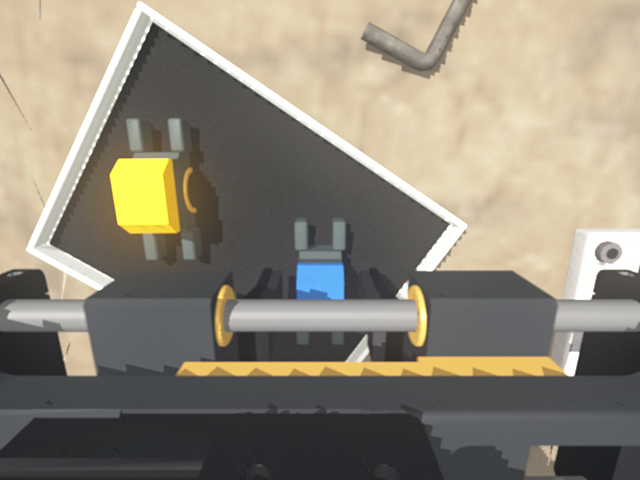

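arm_command:
  targets: [0,0,0,-0.5,0,0,0.55,0,0,0,-1,0,0,0.6,0.1,0,0,-1,0,0,0.7,0.159,0,0,-1,0,0,0.7,0.159,0,0,-0.5,0,0,0.7,0.159,0,0,0,0,0,0.7,0.159,0,0,0,0,0,0.7,0.159,0,0,0,0,0,0.7,0.159,0,0,0,0,0,0.7,0.159,0,0,0,0,0,0.7,0.159,0,0,0,0,0,0.7,0.159,0,0,0,0,0,0.7]

```text
time: 13.88
ee_pos: [0.5522, -0.0512, 0.1639]
eef_rot: [0.62, -0.342, -0.616, -0.345]
ft_force: [0.1, 0.3, -0.1]
width: 0.0608
```

```bash
python3 -c "
from h import *
plan(loc(STAND,SY,.0,.0),.16,SY-np.pi/2);print(read_state()['joint_positions'].round(2))"
```

```text
t 13.88 pos [ 0.5522 -0.0512  0.1639] w 0.0608 F [ 0.1  0.3 -0.1]
 turn units [ 0.587 -0.002  0.01 ] rows 3.7
 shift units, tool axes now [ 0.14  5.65 -7.63]  after turn [ 0.16  1.66 -9.34]
[ 0.11  0.24 -0.12  1.76  0.03  1.14 -2.6 ]
```

arm_command:
  targets: [-0.159,0,0,0,0,0,0.7,-0.159,0,0,0,0,0,0.7,-0.159,0,0,0,0,0,0.7,-0.159,0,0,0,0,0,0.7,-0.159,0,0,0,0,0,0.7,-0.159,0,0,0,0,0,0.7,-0.159,0,0,0,0,0,0.7,-0.159,0,0,0,0,0,0.7,-0.159,0,0,0,0,0,0.7,-0.159,0,0,0,0,0,0.7,-0.159,0,0,0,0,0,0.7,-0.159,0,0,0,0,0,0.7]

```text
time: 14.88
ee_pos: [0.5538, -0.0449, 0.1787]
eef_rot: [0.693, 0.169, -0.68, 0.171]
ft_force: [0.3, 0.3, 0.1]
width: 0.0609
```

arm_command:
  targets: [-0.159,0,0,0,0,0,0.7,-0.159,0,0,0,0,0,0.7,-0.159,0,0,0,0,0,0.7,-0.159,0,0,0,0,0,0.7,-0.159,0,0,0,0,0,0.7,-0.159,0,0,0,0,0,0.7,-0.159,0,0,0,0,0,0.7,-0.159,0,0,0,0,0,0.7,0,0,0,0,0,0,0.7]

```text
time: 15.63
ee_pos: [0.5546, -0.0425, 0.1903]
eef_rot: [0.527, 0.474, -0.511, 0.486]
ft_force: [-0.5, 0.2, 0.6]
width: 0.0611
```

```bash
python3 -c "
from h import *
plan(loc(STAND,SY,.0,.0),.16,SY-np.pi/2);print(read_state()['joint_positions'].round(2))"
```

```text
t 15.63 pos [ 0.5546 -0.0425  0.1903] w 0.0611 F [-0.5  0.2  0.6]
 turn units [-0.219 -0.004 -0.035] rows 1.4
 shift units, tool axes now [ 1.16 -0.14  9.85]  after turn [ 1.21 -1.79  9.68]
[ 0.34  0.23 -0.4   1.72  0.09  1.18 -0.15]
```

arm_command:
  targets: [-0.11,0,-0.03,0,-0.1,0.5,0.7,-0.11,0,0,0,-0.15,0.9,0.7,0,0,0,0.1,-0.2,1,0.7,0,0,0,0.1,-0.2,1,0.7,0,0,0,0.1,-0.2,1,0.7,0,0,0,0.1,-0.2,1,0.7,0,0,0,0.1,-0.2,1,0.7,0,0,0,0.1,-0.2,1,0.7,0,0,0,0.1,-0.2,0.9,0.7,0,0,0,0.1,-0.1,0.5,0.7,0,0,0,0,0,0.1,0.7,0,0,0,0,0,0,0.7]

```text
time: 16.63
ee_pos: [0.5266, -0.2729, 0.1788]
eef_rot: [0.489, 0.513, -0.48, 0.518]
ft_force: [-0.1, -0.6, 0.7]
width: 0.0611
```

```bash
python3 -c "
from h import *
s=read_state();cv2.imwrite('pics/w8.png',camera('wrist')[:,:,::-1]);cv2.imwrite('pics/t8.png',cv2.resize(camera('top')[190:280,380:520,::-1],None,fx=5,fy=5))
plan(loc(STAND,SY,.0,.0),.16,SY-np.pi/2);print(read_state()['joint_positions'].round(2))
for y in (-.0595,-.03,0,.03,.0595): print(y,wproj([*loc(STAND,SY,0,y),.068],s).round(0))"
```

```text
t 16.73 pos [ 0.527  -0.2715  0.1788] w 0.0608 F [-0.   0.8  0. ]
 turn units [-0.037 -0.005 -0.018] rows 0.3
 shift units, tool axes now [0.75 0.18 0.66]  after turn [0.75 0.17 0.66]
[ 0.62  0.31 -0.27  1.63  0.08  1.2   0.41]
-0.0595 [326. 329.]
-0.03 [325. 295.]
0 [324. 260.]
0.03 [322. 222.]
0.0595 [321. 182.]
```

View pics/w8.png

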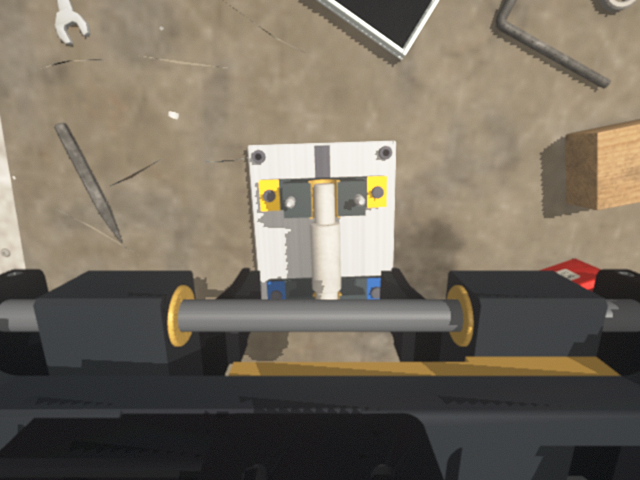

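View pics/t8.png

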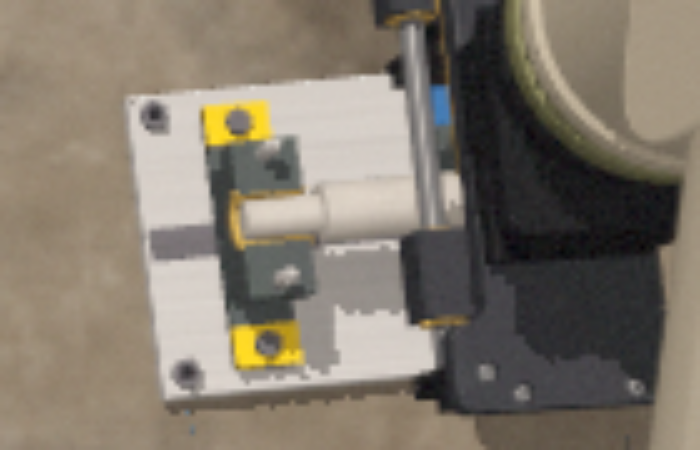

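```bash
python3 -c "
from h import *
def L(P): 
  d=P[:2]-STAND;return (np.array([[np.cos(SY),np.sin(SY)],[-np.sin(SY),np.cos(SY)]])@d*1000).round(1)
print('top +y step',L(ray('top',(322/5+380,210/5+190),.068)))
print('top -y step',L(ray('top',(532/7+397,215/7+195),.06)),L(ray('top',(532/7+397,240/7+195),.068)))
s=read_state()
print('wrist +y step',L(wray((327,223),.068,s)),'end',L(wray((325,184),.064,s)),'-y step',L(wray((327,291),.068,s)))
"
```

```text
top +y step [-0.9 28.8]
top -y step [  7.8 -32.1] [ -0.7 -28.1]
wrist +y step [ 3.9 30.4] end [ 3.3 59.3] -y step [  2.5 -24.9]
```

arm_command:
  targets: [-0.03,0,-0.01,0.4,0.1,0.3,0.7,0,0,0,0.6,0.05,0.3,0.7,0,0,0,0.7,0,0,0.7,0,0,0,0.7,0,0,0.7,0,0,0,0.5,0,0,0.7,0,0,0,0.2,0,0,0.7,0,0,0,0,0,0,0.7]

```text
time: 17.32
ee_pos: [0.5359, -0.2808, 0.0927]
eef_rot: [0.477, 0.525, -0.471, 0.524]
ft_force: [-0.2, 0.2, 1.6]
width: 0.0608
```

```bash
python3 -c "
from h import *
plan(loc(STAND,SY,.0,.0),.059,SY-np.pi/2)"
```

```text
t 17.32 pos [ 0.5359 -0.2808  0.0927] w 0.0608 F [-0.2  0.2  1.6]
 turn units [ 0.009 -0.008 -0.007] rows 0.1
 shift units, tool axes now [ 1.34 -0.16  0.27]  after turn [ 1.35 -0.15  0.26]
```

arm_command:
  targets: [0.01,-0.01,-0.01,0.3,-0.1,0.25,0.7,0,0,0,0.5,0,0,0.7,0,0,0,0.4,0,0,0.7,0,0,0,0.15,0,0,0.7,0,0,0,0,0,0,0.7]

```text
time: 17.73
ee_pos: [0.5347, -0.2877, 0.0554]
eef_rot: [0.475, 0.523, -0.477, 0.523]
ft_force: [-0.2, -0.6, -0.3]
width: 0.0612
```

```bash
python3 -c "
from h import *
plan(loc(STAND,SY,.0,.0),.059,SY-np.pi/2)"
```

```text
t 17.73 pos [ 0.5347 -0.2877  0.0554] w 0.0612 F [-0.2 -0.6 -0.3]
 turn units [-0.001  0.003  0.003] rows 0.0
 shift units, tool axes now [-0.14 -0.08 -0.01]  after turn [-0.14 -0.07 -0.01]
```

arm_command:
  targets: [0,0,0,-0.1,0,0,0.4,0,0,0,0,0,0,0.3,0,0,0,0,0,0,0.2,0,0,0,0,0,0,0.1,0,0,0,0,0,0,0.1,0,0,0,0,0,0,0.1,0,0,0,0,0,0,0.1]
  newtons: 35

```text
time: 18.32
ee_pos: [0.5341, -0.2883, 0.06]
eef_rot: [0.474, 0.523, -0.478, 0.523]
ft_force: [-1.5, 2.6, 6.8]
width: 0.0226
```

```bash
python3 -c "
from h import *
plan(loc(STAND,SY,.0,.0),.059,SY-np.pi/2)"
```

```text
t 18.32 pos [ 0.5341 -0.2883  0.06  ] w 0.0226 F [-1.5  2.6  6.8]
 turn units [-0.001  0.005  0.004] rows 0.0
 shift units, tool axes now [ 0.04 -0.05 -0.03]  after turn [ 0.04 -0.05 -0.03]
```

```bash
python3 -c "
from h import *
cv2.imwrite('pics/w9.png',camera('wrist')[:,:,::-1]);cv2.imwrite('pics/s9.png',cv2.resize(camera('scene')[130:260,290:430,::-1],None,fx=4.5,fy=4.5));s=read_state();print(s['ft_force'],s['width'],s['torque'])"
```

```text
[-7.68596936  1.45037717  5.2138529 ] 0.022944466707554997 [ 0.26147088  1.54026751 -0.06714363]
```

View pics/w9.png

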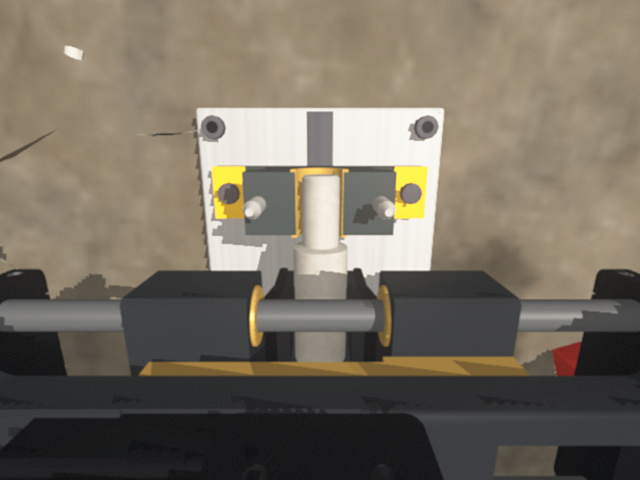

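View pics/s9.png

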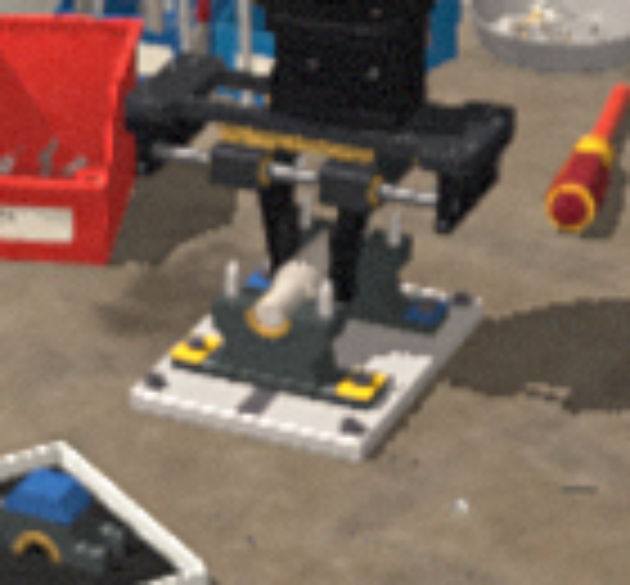

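The shaft body is held between the pads at (320,300) and still lies in the bearings. Lifting.

arm_command:
  targets: [0,0,0,-0.2,0,0,0.1,0,0,0,-0.3,0,0,0.1,0,0,0,-0.5,0,0,0.1,0,0,0,-0.7,0,0,0.1,0,0,0,-0.7,0,0,0.1,0,0,0,-0.3,0,0,0.1,0,0,0,0,0,0,0.1]

```text
time: 19.0
ee_pos: [0.5342, -0.2875, 0.1335]
eef_rot: [0.475, 0.523, -0.478, 0.523]
ft_force: [-0.4, -0.0, -2.3]
width: 0.0224
```

```bash
python3 -c "
from h import *
cv2.imwrite('pics/w10.png',camera('wrist')[:,:,::-1]);cv2.imwrite('pics/s10.png',cv2.resize(camera('scene')[110:240,290:430,::-1],None,fx=4.5,fy=4.5));s=read_state();print(s['ft_force'],s['width'],s['torque'])
plan(loc(PLATE,PY,0,0),.15,PY-np.pi/2)"
```

```text
[ 0.07213312 -0.07322571 -3.9742172 ] 0.0231267008607004 [-0.03703097 -0.09650252 -0.00690021]
t 19.1 pos [ 0.5335 -0.2872  0.1316] w 0.0231 F [ 0.1 -0.1 -4. ]
 turn units [0.439 0.003 0.006] rows 2.8
 shift units, tool axes now [ -0.78  -0.23 -24.48]  after turn [ -0.74  -8.49 -22.97]
```

View pics/w10.png

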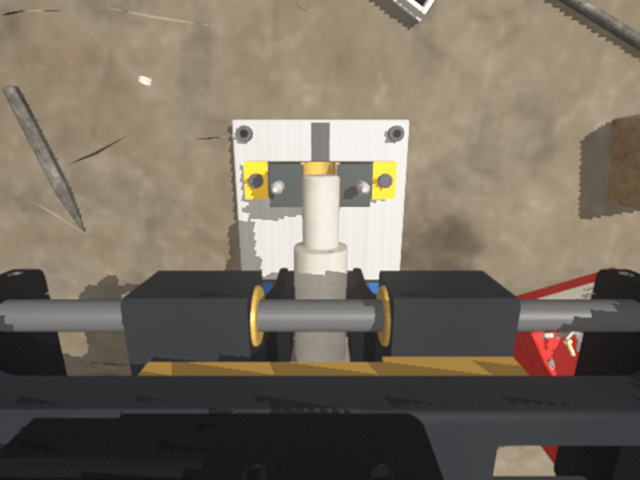

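View pics/s10.png

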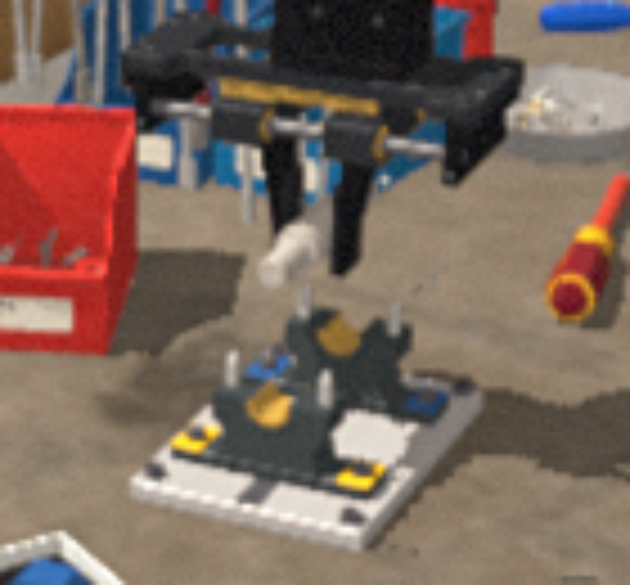

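arm_command:
  targets: [0.1,0,0,-0.3,0,0,0.1,0.15,0,0,-0.3,0,-0.2,0.1,0.15,0,0,-0.3,-0.1,-0.4,0.1,0.04,0,0,0,-0.3,-0.7,0.1,0,0,0,0,-0.36,-0.95,0.1,0,0,0,0,-0.36,-0.95,0.1,0,0,0,0,-0.36,-0.95,0.1,0,0,0,0,-0.36,-0.95,0.1,0,0,0,0,-0.36,-0.95,0.1,0,0,0,0,-0.36,-0.95,0.1,0,0,0,0,-0.36,-0.95,0.1,0,0,0,0,-0.36,-0.95,0.1]

```text
time: 20.1
ee_pos: [0.5018, -0.0468, 0.1413]
eef_rot: [-0.559, -0.43, 0.571, -0.42]
ft_force: [1.5, 0.6, -1.6]
width: 0.0229
```

```bash
python3 -c "
from h import *
plan(loc(PLATE,PY,0,0),.15,PY-np.pi/2)"
```

```text
t 20.1 pos [ 0.5018 -0.0468  0.1413] w 0.0229 F [ 1.5  0.6 -1.6]
 turn units [-0.038  0.007  0.029] rows 0.3
 shift units, tool axes now [ -0.31  -5.3  -13.81]  after turn [ -0.35  -4.88 -13.97]
```

arm_command:
  targets: [-0.03,0,0.02,-0.1,-0.36,-0.95,0.1,0,0,0,0,-0.35,-1,0.1,0,0,0,0,-0.35,-1,0.1,0,0,0,0,-0.35,-1,0.1,0,0,0,0,-0.35,-1,0.1,0,0,0,0,-0.35,-1,0.1,0,0,0,0,-0.35,-1,0.1,0,0,0,0,-0.35,-1,0.1,0,0,0,0,-0.35,-1,0.1,0,0,0,0,-0.35,-1,0.1,0,0,0,0,-0.35,-1,0.1,0,0,0,0,-0.3,-0.9,0.1]

```text
time: 21.1
ee_pos: [0.4667, 0.2799, 0.1313]
eef_rot: [-0.552, -0.435, 0.568, -0.429]
ft_force: [0.2, -0.0, -2.6]
width: 0.0228
```

```bash
python3 -c "
from h import *
plan(loc(PLATE,PY,0,0),.15,PY-np.pi/2)"
```

```text
t 21.1 pos [0.4667 0.2799 0.1313] w 0.0228 F [ 0.2 -0.  -2.6]
 turn units [-0.007  0.015  0.027] rows 0.2
 shift units, tool axes now [-0.76 -0.29 -1.65]  after turn [-0.75 -0.27 -1.66]
```

arm_command:
  targets: [0,0.01,0.02,-0.1,-0.1,-0.6,0.1,0,0,0,0,-0.1,-0.3,0.1,0,0,0,0,0,0,0.1,0,0,0,0,0,0,0.1,0,0,0,0,0,0,0.1]

```text
time: 21.52
ee_pos: [0.4634, 0.3077, 0.1291]
eef_rot: [-0.554, -0.436, 0.563, -0.432]
ft_force: [-0.5, 0.2, -2.7]
width: 0.0226
```

```bash
python3 -c "
from h import *
s=read_state();cv2.imwrite('pics/w11.png',camera('wrist')[:,:,::-1])
plan(loc(PLATE,PY,0,0),.10,PY-np.pi/2)
for y in (-.0645,-.0195,.0195,.0645): print([wproj([*loc(PLATE,PY,x,y),.05],s).round(0).tolist() for x in (-.02,0,.02)])
print(wproj([*loc(PLATE,PY,.06,.095),.02],s),wproj([*loc(PLATE,PY,-.06,.095),.02],s))"
```

```text
t 21.57 pos [0.4636 0.3073 0.1291] w 0.0227 F [-0.1 -1.5 -1.7]
 turn units [0.002 0.009 0.016] rows 0.1
 shift units, tool axes now [ 1.16  0.15 -0.64]  after turn [ 1.17  0.13 -0.63]
[[297.0, 318.0], [325.0, 319.0], [353.0, 319.0]]
[[296.0, 258.0], [325.0, 259.0], [355.0, 259.0]]
[[295.0, 201.0], [326.0, 202.0], [356.0, 202.0]]
[[293.0, 129.0], [326.0, 129.0], [359.0, 129.0]]
[415.46390756  83.10120319] [237.35860636  83.1816353 ]
```

View pics/w11.png

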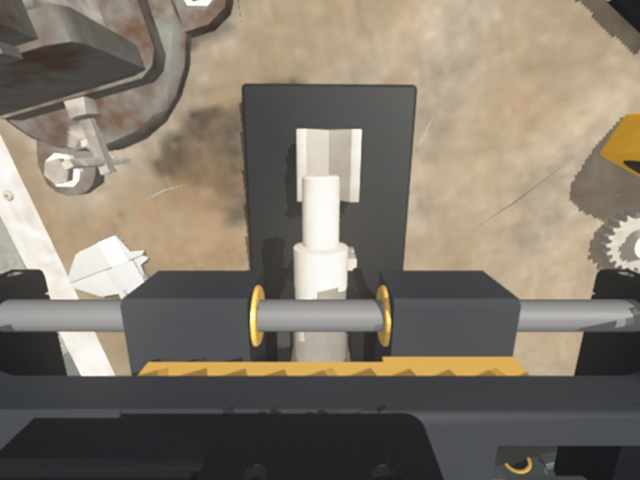

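```bash
python3 -c "
from h import *
for q in ((75,285),(118,350),(65,310),(75,370)): print(q,ray('top',q,.03).round(3),ray('top',q,.12).round(3))
T=loc(PLATE,PY,.002,0)
plan(T,.10,PY-np.pi/2)
for x in(-.1,.1):
  for y in (-.0,.08): print(loc(T,PY,x,y).round(3))"
```

```text
(75, 285) [0.426 0.484 0.03 ] [0.419 0.435 0.12 ]
(118, 350) [0.297 0.387 0.03 ] [0.303 0.348 0.12 ]
(65, 310) [0.376 0.5   0.03 ] [0.374 0.45  0.12 ]
(75, 370) [0.259 0.469 0.03 ] [0.268 0.422 0.12 ]
t 21.57 pos [0.4636 0.3073 0.1291] w 0.0227 F [-0.1 -1.5 -1.7]
 turn units [0.002 0.009 0.016] rows 0.1
 shift units, tool axes now [ 1.16  0.23 -0.64]  after turn [ 1.17  0.21 -0.63]
[0.376 0.346]
[0.396 0.424]
[0.569 0.296]
[0.589 0.374]
```

arm_command:
  targets: [0,0.01,0.01,0.2,0.1,-0.3,0.1,0,0,0,0.4,0.1,-0.25,0.1,0,0,0,0.4,0,0,0.1,0,0,0,0.2,0,0,0.1,0,0,0,0,0,0,0.1]

```text
time: 21.98
ee_pos: [0.4743, 0.3165, 0.0952]
eef_rot: [-0.559, -0.433, 0.56, -0.431]
ft_force: [-0.4, -0.9, -2.3]
width: 0.0225
```

```bash
python3 -c "
from h import *
s=read_state();cv2.imwrite('pics/w12.png',camera('wrist')[:,:,::-1])
plan(loc(PLATE,PY,0.002,0),.058,PY-np.pi/2)"
```

```text
t 22.03 pos [0.4742 0.3165 0.0955] w 0.0228 F [ 1.  -0.7 -2.3]
 turn units [-0.005 -0.     0.004] rows 0.0
 shift units, tool axes now [ 1.5  -0.11 -0.16]  after turn [ 1.5  -0.11 -0.16]
```

View pics/w12.png

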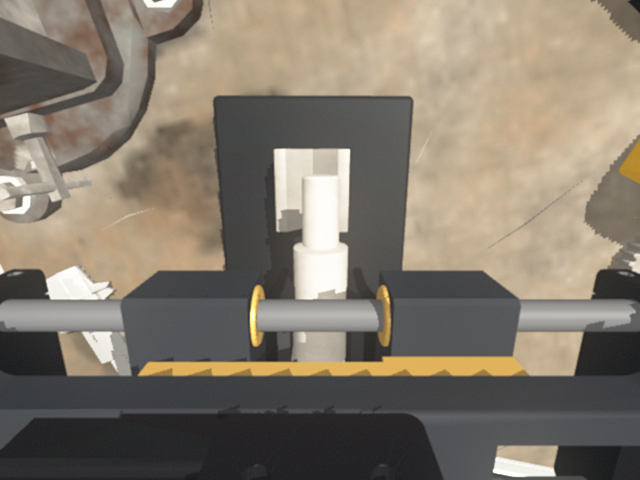

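arm_command:
  targets: [0,0,0,0.1,-0.12,-0.12,0.1,0,0,0,0.3,-0.05,-0.04,0.1,0,0,0,0.35,0,0,0.1,0,0,0,0.15,0,0,0.1,0,0,0,0,0,0,0.1]

```text
time: 22.45
ee_pos: [0.4706, 0.3222, 0.0711]
eef_rot: [-0.559, -0.433, 0.56, -0.431]
ft_force: [0.1, 0.2, -2.5]
width: 0.0227
```

```bash
python3 -c "
from h import *
s=read_state();cv2.imwrite('pics/w13.png',camera('wrist')[:,:,::-1])
plan(loc(PLATE,PY,0.000,0),.058,PY-np.pi/2)
for y in (-.0645,-.0195,.0195,.0645): print([wproj([*loc(PLATE,PY,x,y),.05],s).round(0).tolist() for x in (-.02,0,.02)])"
```

```text
t 22.5 pos [0.4706 0.3222 0.0714] w 0.0224 F [ 0.2 -0.5 -2.4]
 turn units [-0.005 -0.001  0.004] rows 0.0
 shift units, tool axes now [0.53 0.01 0.02]  after turn [0.53 0.   0.02]
[[283.0, 396.0], [319.0, 396.0], [355.0, 396.0]]
[[280.0, 323.0], [318.0, 323.0], [357.0, 323.0]]
[[278.0, 253.0], [318.0, 253.0], [358.0, 252.0]]
[[274.0, 160.0], [317.0, 160.0], [361.0, 159.0]]
```

View pics/w13.png

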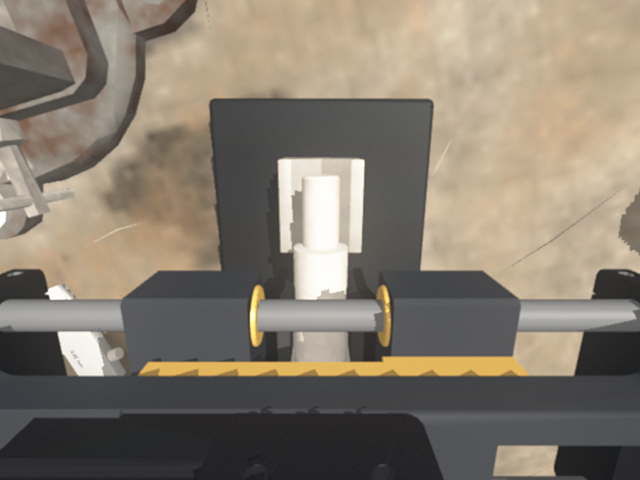

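The groove centre and the shaft both read column 321, so it is aligned. Lowering.

arm_command:
  targets: [0,0,0,0.15,0,0,0.1,0,0,0,0.2,0,0,0.1,0,0,0,0.15,0,0,0.1,0,0,0,0,0,0,0.1]

```text
time: 22.83
ee_pos: [0.4711, 0.3223, 0.0583]
eef_rot: [-0.559, -0.433, 0.56, -0.431]
ft_force: [-0.1, -0.1, -2.5]
width: 0.0226
```

```bash
python3 -c "
from h import *
plan(loc(PLATE,PY,0.000,0),.058,PY-np.pi/2);print(read_state()['torque'])"
```

```text
t 22.83 pos [0.4711 0.3223 0.0583] w 0.0226 F [-0.1 -0.1 -2.5]
 turn units [-0.005 -0.002  0.003] rows 0.0
 shift units, tool axes now [ 0.01 -0.01  0.03]  after turn [ 0.01 -0.01  0.03]
[-0.05783325 -0.07632549  0.03555015]
```

arm_command:
  targets: [0,0,0,0.12,0,0,0.1,0,0,0,0.05,0,0,0.1]

```text
time: 23.0
ee_pos: [0.4713, 0.3227, 0.0563]
eef_rot: [-0.56, -0.433, 0.56, -0.432]
ft_force: [-8.5, -7.1, 17.7]
width: 0.0226
```

arm_command:
  targets: [0,0,0,-0.05,0,0,0.3,0,0,0,0,0,0,0.4,0,0,0,0,0,0,0.5,0,0,0,0,0,0,0.5,0,0,0,0,0,0,0.5]

```text
time: 23.42
ee_pos: [0.4724, 0.3236, 0.0592]
eef_rot: [0.561, 0.433, -0.558, 0.432]
ft_force: [0.4, -0.9, -0.2]
width: 0.0412
```

```bash
python3 -c "
from h import *
s=read_state();cv2.imwrite('pics/w14.png',camera('wrist')[:,:,::-1])
plan(loc(PLATE,PY,0.000,0),.058,PY-np.pi/2)"
```

```text
t 23.47 pos [0.4724 0.3236 0.0591] w 0.0421 F [ 0.2 -0.1 -0.2]
 turn units [-0.005 -0.004 -0.001] rows 0.0
 shift units, tool axes now [ 0.05 -0.05  0.09]  after turn [ 0.05 -0.05  0.09]
```

View pics/w14.png

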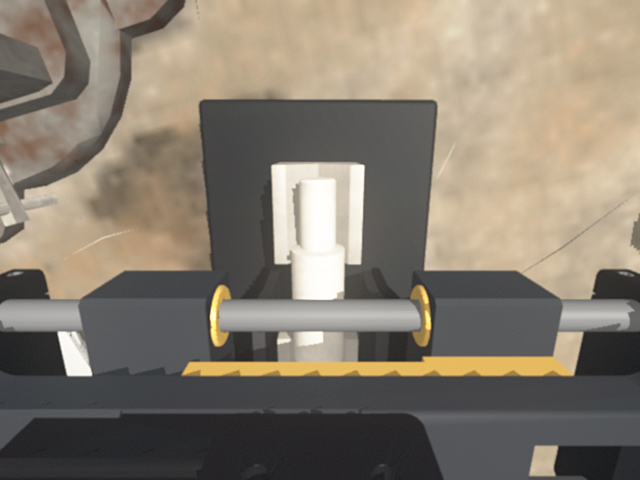

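```bash
python3 -c "
from h import *
s=read_state()
def L(P): 
  d=P[:2]-PLATE;c,n=np.cos(PY),np.sin(PY);return (np.array([[c,n],[-n,c]])@d*1000).round(1)
print('body end',L(wray((318,246),.065,s)),'tip',L(wray((318,180),.061,s)),'V near edge',L(wray((318,265),.05,s)),'V far',L(wray((318,163),.05,s)))
"
```

```text
body end [ 1.6 32.6] tip [ 1.8 59.2] V near edge [ 1.5 19. ] V far [ 1.7 65.4]
```

arm_command:
  targets: [0,0,0,-0.5,0,0,0.55,0,0,0,-0.9,0,0,0.6,0,0,0,-1,0,0,0.6,0,0,0,-1,0,0,0.6,0,0,0,-0.3,0,0,0.6,0,0,0,0,0,0,0.6]

```text
time: 23.97
ee_pos: [0.4712, 0.3231, 0.1578]
eef_rot: [0.56, 0.433, -0.559, 0.432]
ft_force: [0.7, -0.3, 0.2]
width: 0.0521
```

```bash
python3 -c "
from h import *
s=read_state();cv2.imwrite('pics/w15.png',camera('wrist')[:,:,::-1]);cv2.imwrite('pics/s15.png',camera('scene')[:,:,::-1]);cv2.imwrite('pics/t15.png',camera('top')[:,:,::-1])
print(s['joint_positions'].round(2))
plan([.596,.032],.10,SY)"
```

```text
[-0.19  0.34 -0.58  1.69  0.2   1.17 -1.08]
t 24.12 pos [0.4703 0.3223 0.1548] w 0.0522 F [-0.1 -0.1  0.1]
 turn units [1.556 0.004 0.004] rows 9.8
 shift units, tool axes now [2.17 7.8  9.97]  after turn [ 2.19 12.03 -3.91]
```

View pics/w15.png

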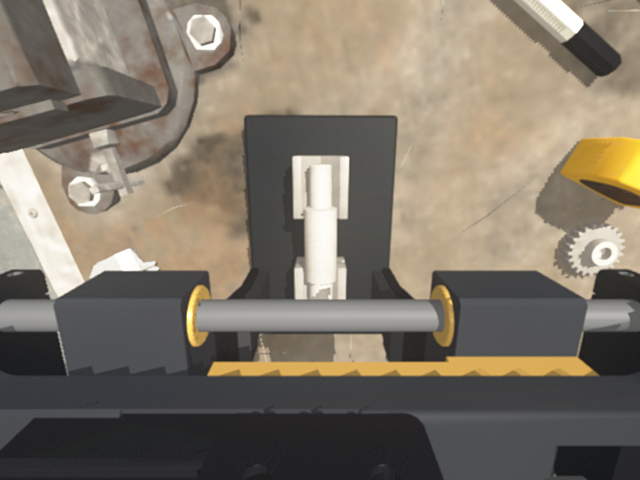

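View pics/s15.png

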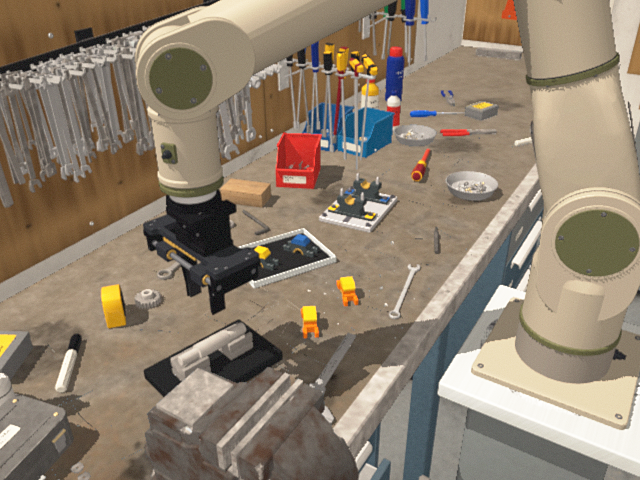

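View pics/t15.png

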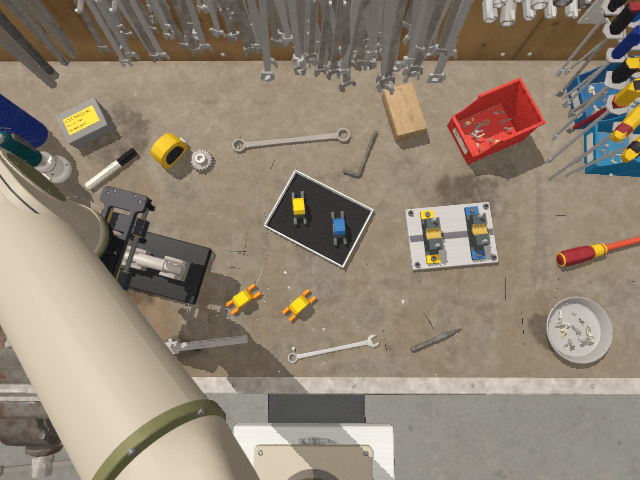

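Shaft lies in both V-blocks: (320,240) in the wrist view, with the body end at plate y ≈ +33 mm. Both caps stand in the tray. Before re-gripping I'll compare how the caps sat in the grip.

```bash
python3 -c "
import cv2,numpy as np
def ext(n,c):
  im=cv2.imread(f'pics/{n}.png');h=cv2.cvtColor(im,cv2.COLOR_BGR2HSV)
  lo,hi=((24,120,120),(34,255,255)) if c=='y' else ((100,120,60),(125,255,255))
  m=cv2.inRange(h,lo,hi)[235:300,280:365]
  r=np.where(m.sum(1)>255*15)[0]; mid=m[r[0]+8]; cc=np.where(mid>0)[0]; print(n,'rows',r[0]+235,r[-1]+235,'cols',cc[0]+280,cc[-1]+280)
for n in('w2','w3','w4'): ext(n,'y')
for n in('w5','w6','w7'): ext(n,'b')
"
```

```text
w2 rows 261 289 cols 297 343
w3 rows 265 291 cols 297 344
w4 rows 269 299 cols 297 344
w5 rows 262 298 cols 297 343
w6 rows 262 298 cols 296 344
w7 rows 263 298 cols 297 343
```

arm_command:
  targets: [0,0,0,0,0.4,0.5,0.55,0,0,0,0,0.7,0.9,0.55,0,0,0,0,0.75,0.95,0.55,0,0,0,0,0.75,0.95,0.55,0,0,0,0,0.75,0.95,0.55,0,0,0,0,0.75,0.95,0.55,0,0,0,0,0.75,0.95,0.55,0,0,0,0,0.75,0.95,0.55,0,0,0,0,0.75,0.95,0.55,0,0,0,0,0.6,0.8,0.55,0,0,0,0,0.3,0.4,0.55]

```text
time: 25.03
ee_pos: [0.5828, 0.043, 0.1362]
eef_rot: [-0.548, -0.441, 0.566, -0.43]
ft_force: [-0.4, -0.6, -1.4]
width: 0.0478
```

arm_command:
  targets: [0.159,0,0,0,0,0,0.55,0.159,0,0,0,0,0,0.55,0.159,0,0,0,0,0,0.55,0.159,0,0,0,0,0,0.55,0.159,0,0,0,0,0,0.55,0.159,0,0,0,0,0,0.55,0.159,0,0,0,0,0,0.55,0.159,0,0,0,0,0,0.55,0.15,0,0,0,0,0,0.55,0.1,0,0,0,0,0,0.55,0,0,0,0,0,0,0.55]

```text
time: 25.95
ee_pos: [0.5748, 0.0443, 0.1212]
eef_rot: [-0.687, -0.041, 0.725, -0.041]
ft_force: [-0.1, 0.7, -0.1]
width: 0.048
```

```bash
python3 -c "
from h import *
plan([.596,.032],.10,SY);print(read_state()['joint_positions'].round(2))"
```

```text
t 25.95 pos [0.5748 0.0443 0.1212] w 0.048 F [-0.1  0.7 -0.1]
 turn units [0.027 0.068 0.002] rows 0.5
 shift units, tool axes now [ 0.8   0.59 -0.83]  after turn [ 0.85  0.57 -0.8 ]
[ 0.04  0.37 -0.24  1.68  0.09  1.15 -1.68]
```

arm_command:
  targets: [0.02,0.06,0,0.2,0.3,-0.4,0.5,0,0,0,0.4,0.2,-0.3,0.5,0,0,0,0.6,0,0,0.5,0,0,0,0.5,0,0,0.5,0,0,0,0.2,0,0,0.5,0,0,0,0,0,0,0.5]

```text
time: 26.45
ee_pos: [0.5906, 0.0377, 0.067]
eef_rot: [-0.702, -0.043, 0.71, -0.041]
ft_force: [-0.5, 0.3, 0.4]
width: 0.0438
```

```bash
python3 -c "
from h import *
plan([.5934,.032],.0464,SY)"
```

```text
t 26.45 pos [0.5906 0.0377 0.067 ] w 0.0438 F [-0.5  0.3  0.4]
 turn units [0.031 0.013 0.005] rows 0.2
 shift units, tool axes now [ 0.82  0.24 -0.09]  after turn [ 0.82  0.24 -0.09]
```

arm_command:
  targets: [0.03,0.01,0,0.05,0.2,-0.08,0.5,0,0,0,0.1,0,0,0.5,0,0,0,0.3,0,0,0.5,0,0,0,0.3,0,0,0.5,0,0,0,0,0,0,0.5]

```text
time: 26.87
ee_pos: [0.5937, 0.0332, 0.0476]
eef_rot: [-0.706, -0.035, 0.707, -0.032]
ft_force: [0.0, -0.3, -0.0]
width: 0.0439
```

```bash
python3 -c "
from h import *
s=read_state();cv2.imwrite('pics/w16.png',camera('wrist')[:,:,::-1])
plan([.5934,.032],.0464,SY)"
```

```text
t 26.92 pos [0.5939 0.0332 0.0482] w 0.0438 F [0.8 0.5 1. ]
 turn units [0.001 0.    0.005] rows 0.0
 shift units, tool axes now [0.07 0.05 0.03]  after turn [0.07 0.05 0.03]
```

View pics/w16.png

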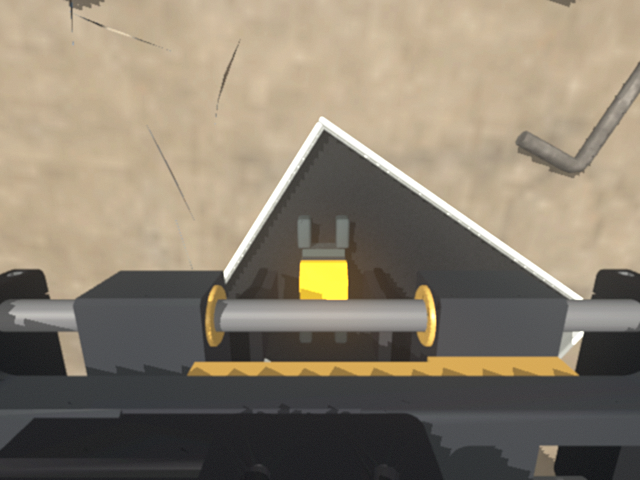

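arm_command:
  targets: [0,0,0,0.1,0.04,0.02,0.3,0,0,0,0.05,0,0,0.1,0,0,0,0.03,0,0,0.05,0,0,0,0.03,0,0,0.05,0,0,0,0,0,0,0.05,0,0,0,0,0,0,0.05]
  newtons: 30

```text
time: 27.42
ee_pos: [0.5941, 0.0322, 0.0432]
eef_rot: [0.707, 0.035, -0.706, 0.032]
ft_force: [-0.5, -0.2, -0.4]
width: 0.0218
```

```bash
python3 -c "
from h import *
plan([.5934,.032],.0464,SY)"
```

```text
t 27.42 pos [0.5941 0.0322 0.0432] w 0.0218 F [-0.5 -0.2 -0.4]
 turn units [ 0.002 -0.001  0.005] rows 0.0
 shift units, tool axes now [-0.13  0.01  0.03]  after turn [-0.13  0.01  0.03]
```

arm_command:
  targets: [0,0,0,-0.3,0,0,0.05,0,0,0,-0.7,0,0,0.05,0,0,0,-1,0,0,0.05,0,0,0,-1,0,0,0.05,0,0,0,-1,0,0,0.05,0,0,0,-0.6,0,0,0.05,0,0,0,-0.1,0,0,0.05]

```text
time: 28.0
ee_pos: [0.5907, 0.0319, 0.1648]
eef_rot: [-0.704, -0.036, 0.709, -0.033]
ft_force: [0.8, -0.4, -3.2]
width: 0.0216
```

```bash
python3 -c "
from h import *
cv2.imwrite('pics/w17.png',camera('wrist')[:,:,::-1])
plan([.5302,-.2413],.155,SY)"
```

```text
t 28.05 pos [0.5907 0.0319 0.1642] w 0.022 F [ 1.2  0.8 -2.3]
 turn units [0.003 0.01  0.006] rows 0.1
 shift units, tool axes now [ 0.34 10.65  3.46]  after turn [ 0.37 10.65  3.44]
```

View pics/w17.png

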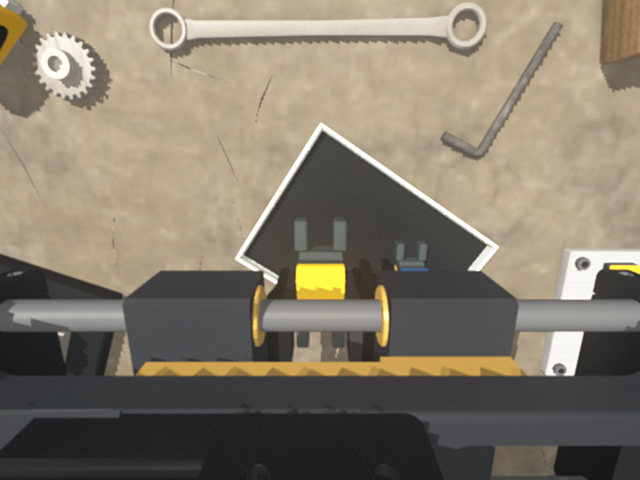

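Held well and level. Back to the yellow pedestal.

arm_command:
  targets: [0,0.01,0,0,0.4,0.1,0.05,0,0,0,0,0.8,0.3,0.05,0,0,0,0,1,0.33,0.05,0,0,0,0,1,0.33,0.05,0,0,0,0,1,0.33,0.05,0,0,0,0,1,0.33,0.05,0,0,0,0,1,0.33,0.05,0,0,0,0,1,0.33,0.05,0,0,0,0,1,0.33,0.05,0,0,0,0,0.9,0.3,0.05,0,0,0,0,0.6,0.2,0.05,0,0,0,0,0.2,0.1,0.05]

```text
time: 29.05
ee_pos: [0.5165, -0.2382, 0.1445]
eef_rot: [-0.699, -0.038, 0.714, -0.031]
ft_force: [0.1, 0.6, -2.8]
width: 0.0215
```

```bash
python3 -c "
from h import *
plan([.5302,-.2413],.145,SY)"
```

```text
t 29.05 pos [ 0.5165 -0.2382  0.1445] w 0.0215 F [ 0.1  0.6 -2.8]
 turn units [0.005 0.026 0.013] rows 0.2
 shift units, tool axes now [-0.03  0.18 -0.53]  after turn [-0.02  0.18 -0.53]
```

arm_command:
  targets: [0,0.025,0.01,0,0.05,-0.5,0.05,0,0,0,0,0,0,0.05,0,0,0,0,0,0,0.05]

```text
time: 29.3
ee_pos: [0.5265, -0.2399, 0.1408]
eef_rot: [-0.705, -0.035, 0.708, -0.032]
ft_force: [-0.6, -0.4, -3.1]
width: 0.0217
```

```bash
python3 -c "
from h import *
cv2.imwrite('pics/w18.png',camera('wrist')[:,:,::-1])
plan([.5302,-.2413],.125,SY)"
```

```text
t 29.35 pos [ 0.5268 -0.2393  0.1408] w 0.0216 F [ 0.1  0.7 -3.1]
 turn units [0.001 0.005 0.005] rows 0.0
 shift units, tool axes now [ 0.63  0.1  -0.13]  after turn [ 0.63  0.09 -0.13]
```

View pics/w18.png

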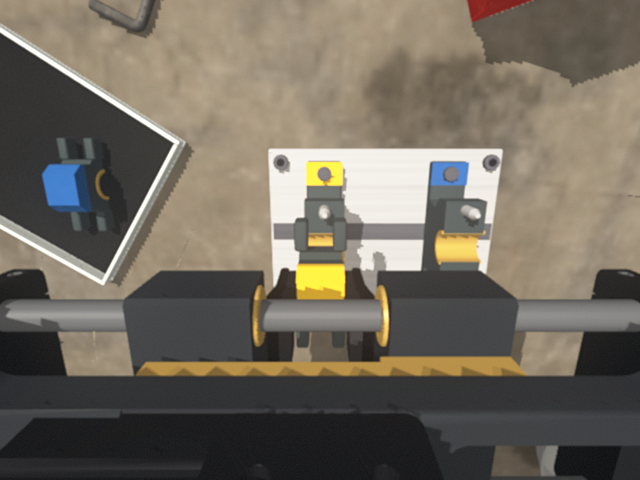

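arm_command:
  targets: [0,0,0,0.3,0.08,-0.11,0.05,0,0,0,0.3,0,0,0.05,0,0,0,0.15,0,0,0.05,0,0,0,0,0,0,0.05]

```text
time: 29.68
ee_pos: [0.5307, -0.2375, 0.1197]
eef_rot: [-0.705, -0.037, 0.708, -0.033]
ft_force: [-0.0, 0.6, -2.8]
width: 0.0218
```

```bash
python3 -c "
from h import *
cv2.imwrite('pics/w19.png',cv2.resize(camera('wrist')[130:300,240:400,::-1],None,fx=3.5,fy=3.5))
plan([.5302,-.2413],.118,SY)"
```

```text
t 29.73 pos [ 0.5307 -0.2375  0.1199] w 0.0221 F [-0.1 -0.4 -3.7]
 turn units [0.008 0.006 0.007] rows 0.1
 shift units, tool axes now [0.08 0.15 0.03]  after turn [0.08 0.15 0.03]
```

View pics/w19.png

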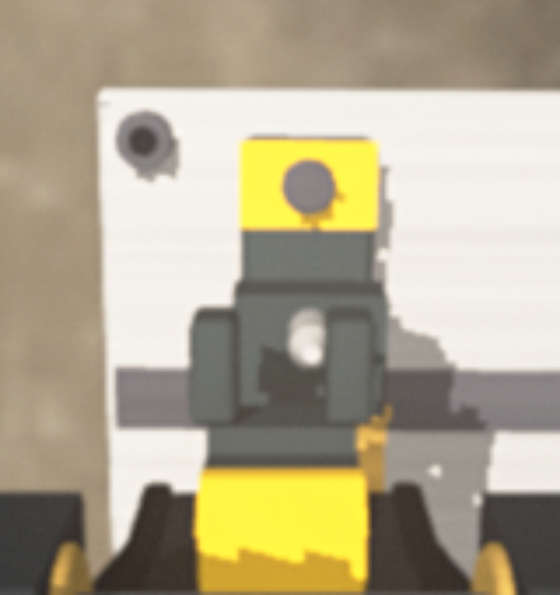

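arm_command:
  targets: [0.01,0.005,0.005,0,0.18,0.03,0.05,0,0,0,0,0.02,0,0.05,0,0,0,0,0,0,0.05]

```text
time: 29.98
ee_pos: [0.5305, -0.2427, 0.12]
eef_rot: [-0.706, -0.033, 0.706, -0.032]
ft_force: [0.5, -0.3, -2.9]
width: 0.0217
```

```bash
python3 -c "
from h import *
cv2.imwrite('pics/w20.png',cv2.resize(camera('wrist')[130:300,240:400,::-1],None,fx=3.5,fy=3.5))
plan([.5302,-.2413],.118,SY)"
```

```text
t 30.03 pos [ 0.5305 -0.2429  0.1201] w 0.0218 F [-0.2 -0.3 -2.7]
 turn units [-0.003  0.     0.002] rows 0.0
 shift units, tool axes now [ 0.08 -0.06  0.01]  after turn [ 0.08 -0.06  0.01]
```

View pics/w20.png

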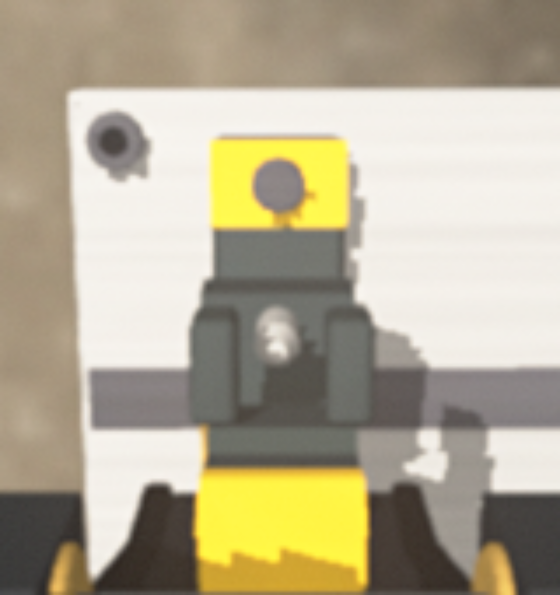

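arm_command:
  targets: [0,0,0,0.15,-0.03,0,0.05,0,0,0,0.2,0,0,0.05,0,0,0,0.2,0,0,0.05,0,0,0,0.1,0,0,0.05,0,0,0,0,0,0,0.05]

```text
time: 30.45
ee_pos: [0.5306, -0.2422, 0.1026]
eef_rot: [0.707, 0.033, -0.706, 0.032]
ft_force: [0.1, 0.0, -2.7]
width: 0.0219
```

```bash
python3 -c "
from h import *
plan([.5302,-.2413],.0957,SY)"
```

```text
t 30.45 pos [ 0.5306 -0.2422  0.1026] w 0.0219 F [ 0.1  0.  -2.7]
 turn units [-0.003 -0.001  0.001] rows 0.0
 shift units, tool axes now [ 0.28 -0.04  0.01]  after turn [ 0.28 -0.04  0.01]
```

Cap bottom is about 12 mm below the stud tops with no force, so it is over the studs. Continuing down.

arm_command:
  targets: [0,0,0,0.15,-0.02,0,0.05,0,0,0,0.15,0,0,0.05,0,0,0,0.05,0,0,0.05]

```text
time: 30.7
ee_pos: [0.5309, -0.2418, 0.0954]
eef_rot: [0.707, 0.033, -0.706, 0.032]
ft_force: [-13.4, 4.5, 26.8]
width: 0.0215
```

Contact at z 0.0954 (expected 0.0957), so it is seated. Releasing.

arm_command:
  targets: [0,0,0,-0.06,0,0,0.3,0,0,0,0,0,0,0.5,0,0,0,0,0,0,0.5,0,0,0,0,0,0,0.5,0,0,0,-0.5,0,0,0.5,0,0,0,-0.9,0,0,0.5,0,0,0,-0.9,0,0,0.5,0,0,0,-0.3,0,0,0.5,0,0,0,0,0,0,0.5]

```text
time: 31.45
ee_pos: [0.5314, -0.2419, 0.1672]
eef_rot: [0.707, 0.032, -0.705, 0.032]
ft_force: [0.4, -0.1, -0.0]
width: 0.0435
```

```bash
python3 -c "
from h import *
cv2.imwrite('pics/w21.png',cv2.resize(camera('wrist')[130:300,240:500,::-1],None,fx=3,fy=3));cv2.imwrite('pics/s21.png',cv2.resize(camera('scene')[150:245,305:415,::-1],None,fx=6,fy=6))
plan([.5498,-.0521],.15,SY);s=read_state();print([wproj([*loc(STAND,SY,x,y+.047),z],s).round(0) for x,y,z in ((.026,0,.075),(.036,0,.069))])"
```

```text
t 31.55 pos [ 0.5308 -0.2416  0.1653] w 0.0435 F [-0.1 -0.3 -0.3]
 turn units [-0.003 -0.002  0.001] rows 0.0
 shift units, tool axes now [ 0.62 -7.48 -1.45]  after turn [ 0.61 -7.48 -1.47]
[array([318., 217.]), array([318., 202.])]
```

View pics/w21.png

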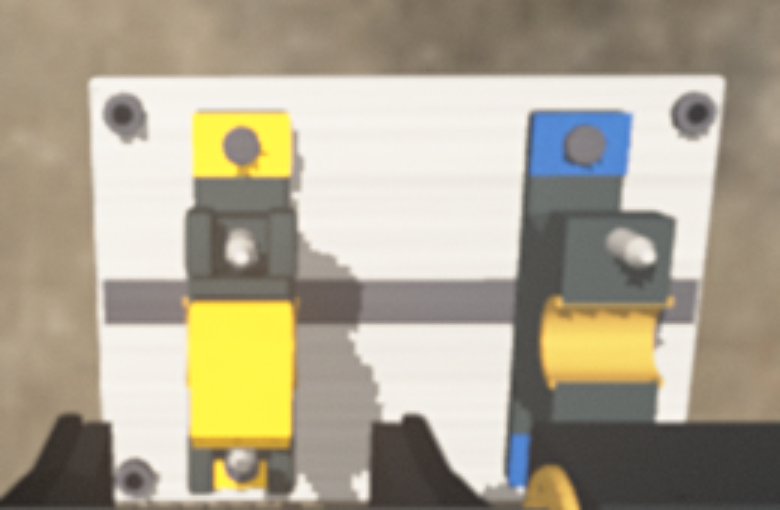

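View pics/s21.png

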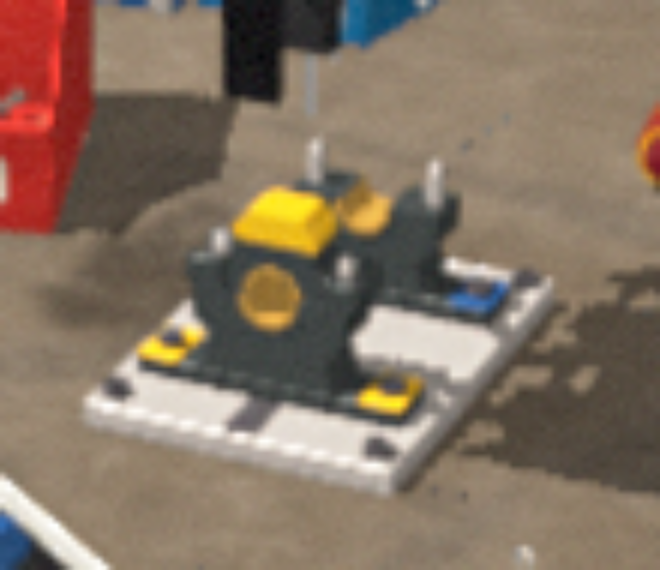

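Yellow is home: both studs show in the slots at crop (240,245) and (240,460), it sits level, and the bore is closed round. Now blue.

arm_command:
  targets: [0,0,0,0,-0.5,-0.1,0.5,0,0,0,0,-1,-0.2,0.5,0,0,0,0,-1,-0.2,0.5,0,0,0,0,-1,-0.2,0.5,0,0,0,0.2,-1,-0.2,0.5,0,0,0,0.3,-1,-0.2,0.5,0,0,0,0.4,-0.9,-0.2,0.5,0,0,0,0.6,-0.6,-0.1,0.5,0,0,0,0.6,-0.2,0,0.5,0,0,0,0.3,0,0,0.5,0,0,0,0,0,0,0.5]

```text
time: 32.47
ee_pos: [0.5419, -0.04, 0.091]
eef_rot: [-0.701, -0.036, 0.712, -0.031]
ft_force: [-0.2, -0.0, 0.4]
width: 0.0433
```

```bash
python3 -c "
from h import *
plan([.5498,-.0521],.07,SY)"
```

```text
t 32.47 pos [ 0.5419 -0.04    0.091 ] w 0.0433 F [-0.2 -0.   0.4]
 turn units [0.001 0.019 0.009] rows 0.1
 shift units, tool axes now [ 0.83  0.52 -0.28]  after turn [ 0.84  0.51 -0.27]
```

arm_command:
  targets: [0,0.02,0.01,0.1,0.3,-0.27,0.5,0,0,0,0.3,0.15,0,0.5,0,0,0,0.4,0,0,0.5,0,0,0,0,0,0,0.5]

```text
time: 32.8
ee_pos: [0.5504, -0.0536, 0.0694]
eef_rot: [0.707, 0.032, -0.705, 0.034]
ft_force: [-0.1, -0.2, -0.7]
width: 0.0434
```

```bash
python3 -c "
from h import *
plan([.5498,-.0521],.0460,SY)"
```

```text
t 32.8 pos [ 0.5504 -0.0536  0.0694] w 0.0434 F [-0.1 -0.2 -0.7]
 turn units [-0.002 -0.003 -0.003] rows 0.0
 shift units, tool axes now [ 0.93 -0.07  0.02]  after turn [ 0.93 -0.06  0.02]
```

arm_command:
  targets: [0,0,0,0.2,-0.05,0,0.5,0,0,0,0.35,0,0,0.5,0,0,0,0.3,0,0,0.5,0,0,0,0,0,0,0.5]

```text
time: 33.13
ee_pos: [0.5506, -0.0542, 0.0463]
eef_rot: [0.708, 0.031, -0.705, 0.033]
ft_force: [-0.3, 0.1, 0.6]
width: 0.0435
```

```bash
python3 -c "
from h import *
s=read_state();cv2.imwrite('pics/w22.png',camera('wrist')[:,:,::-1])
plan([.5498,-.0521],.0460,SY)"
```

```text
t 33.18 pos [ 0.5508 -0.0542  0.0469] w 0.0433 F [-0.2  0.1  0.7]
 turn units [-0.006 -0.004 -0.004] rows 0.1
 shift units, tool axes now [ 0.04 -0.09  0.03]  after turn [ 0.04 -0.09  0.03]
```

View pics/w22.png

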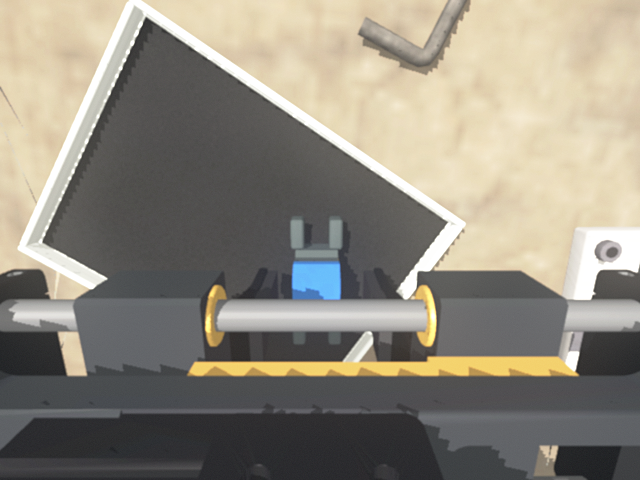

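Blue is between the jaws at (316,280), with its far edge at row ~262 as in the first grip. Gripping.

arm_command:
  targets: [0,0,0,0.08,-0.08,0.03,0.3,0,0,0,0.05,0,0,0.1,0,0,0,0.03,0,0,0.05,0,0,0,0,0,0,0.05,0,0,0,0,0,0,0.05,0,0,0,0,0,0,0.05]

```text
time: 33.68
ee_pos: [0.5503, -0.0517, 0.0432]
eef_rot: [0.708, 0.031, -0.705, 0.033]
ft_force: [0.1, -0.1, -1.7]
width: 0.0217
```

```bash
python3 -c "
from h import *
plan([.5498,-.0521],.0460,SY)"
```

```text
t 33.68 pos [ 0.5503 -0.0517  0.0432] w 0.0217 F [ 0.1 -0.1 -1.7]
 turn units [-0.005 -0.006 -0.004] rows 0.1
 shift units, tool axes now [-0.11  0.01  0.02]  after turn [-0.11  0.01  0.02]
```

arm_command:
  targets: [0,0,0,-0.3,0,0,0.05,0,0,0,-0.7,0,0,0.05,0,0,0,-1,0,0,0.05,0,0,0,-1,0,0,0.05,0,0,0,-0.9,0.3,0,0.05,0,0,0,-0.3,0.7,0.1,0.05,0,0,0,0,1,0.1,0.05,0,0,0,0,1,0.13,0.05,0,0,0,0,1,0.13,0.05,0,0,0,0,1,0.13,0.05,0,0,0,0,1,0.13,0.05,0,0,0,0,1,0.13,0.05]

```text
time: 34.68
ee_pos: [0.545, -0.226, 0.1603]
eef_rot: [0.709, 0.037, -0.704, 0.037]
ft_force: [-0.2, 0.1, -3.1]
width: 0.0218
```

```bash
python3 -c "
from h import *
plan([.5402,-.3341],.145,SY)"
```

```text
t 34.68 pos [ 0.545  -0.226   0.1603] w 0.0218 F [-0.2  0.1 -3.1]
 turn units [ 0.013 -0.009 -0.001] rows 0.1
 shift units, tool axes now [0.61 4.28 0.65]  after turn [0.61 4.29 0.6 ]
```

arm_command:
  targets: [0.01,-0.01,0,0,1,0.15,0.05,0,0,0,0,1,0.15,0.05,0,0,0,0,0.9,0.15,0.05,0,0,0,0.1,0.6,0.1,0.05,0,0,0,0.2,0.3,0,0.05,0,0,0,0.2,0,0,0.05,0,0,0,0,0,0,0.05]

```text
time: 35.27
ee_pos: [0.5373, -0.3328, 0.1502]
eef_rot: [-0.706, -0.03, 0.707, -0.032]
ft_force: [0.1, 0.6, -2.8]
width: 0.0217
```

```bash
python3 -c "
from h import *
plan([.5402,-.3341],.118,SY)"
```

```text
t 35.27 pos [ 0.5373 -0.3328  0.1502] w 0.0217 F [ 0.1  0.6 -2.8]
 turn units [-0.008  0.001 -0.003] rows 0.1
 shift units, tool axes now [ 1.29  0.06 -0.11]  after turn [ 1.29  0.06 -0.11]
```

arm_command:
  targets: [-0.01,0,0,0.3,0.06,-0.1,0.05,0,0,0,0.4,0,0,0.05,0,0,0,0.4,0,0,0.05,0,0,0,0.1,0,0,0.05,0,0,0,0,0,0,0.05]

```text
time: 35.68
ee_pos: [0.5417, -0.3282, 0.1164]
eef_rot: [-0.706, -0.037, 0.707, -0.036]
ft_force: [0.0, 1.1, -2.9]
width: 0.022
```

```bash
python3 -c "
from h import *
cv2.imwrite('pics/w23.png',cv2.resize(camera('wrist')[130:300,240:400,::-1],None,fx=3.5,fy=3.5))
plan([.5402,-.3341],.118,SY)"
```

```text
t 35.73 pos [ 0.5417 -0.3281  0.1165] w 0.0218 F [-0.7  0.1 -2.4]
 turn units [0.012 0.002 0.001] rows 0.1
 shift units, tool axes now [-0.06  0.23  0.08]  after turn [-0.06  0.24  0.08]
```

View pics/w23.png

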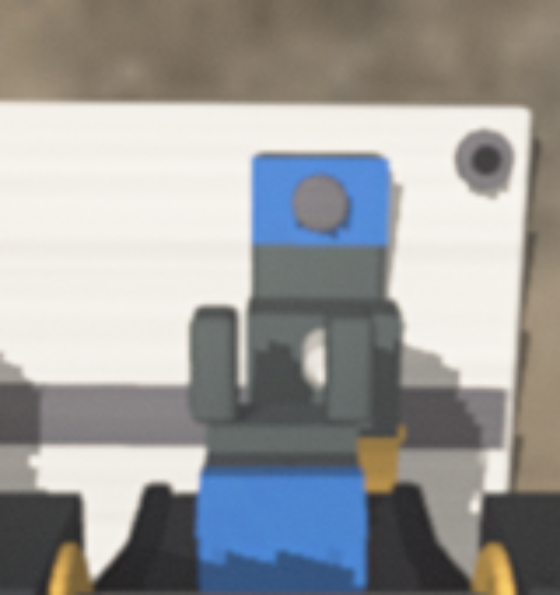

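arm_command:
  targets: [0.01,0,0,-0.08,0.24,0.07,0.05,0,0,0,0,0,0,0.05,0,0,0,0,0,0,0.05]

```text
time: 35.98
ee_pos: [0.5409, -0.3344, 0.1192]
eef_rot: [-0.706, -0.034, 0.707, -0.034]
ft_force: [-0.4, 0.3, -2.5]
width: 0.0217
```

```bash
python3 -c "
from h import *
cv2.imwrite('pics/w24.png',cv2.resize(camera('wrist')[130:300,240:400,::-1],None,fx=3.5,fy=3.5))
plan([.5402,-.3341],.118,SY)"
```

```text
t 36.03 pos [ 0.5408 -0.3348  0.1194] w 0.0218 F [-0.   0.1 -1.6]
 turn units [0.002 0.001 0.   ] rows 0.0
 shift units, tool axes now [ 0.06 -0.03  0.02]  after turn [ 0.06 -0.03  0.02]
```

View pics/w24.png

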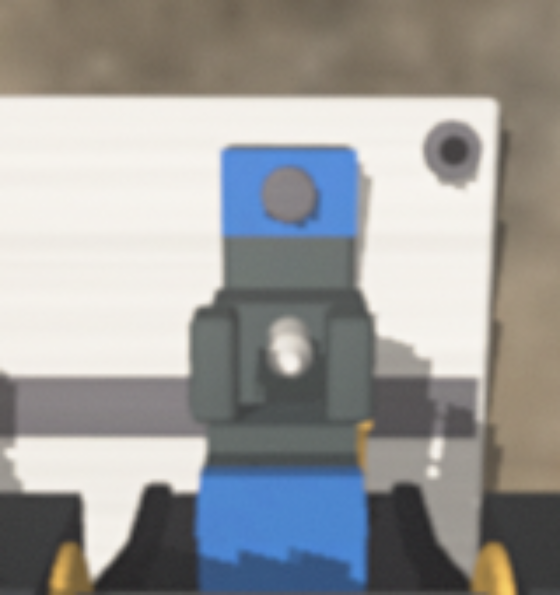

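arm_command:
  targets: [0,0,0,0.15,-0.01,0.05,0.05,0,0,0,0.2,0,0,0.05,0,0,0,0.2,0,0,0.05,0,0,0,0.05,0,0,0.05,0,0,0,0,0,0,0.05]

```text
time: 36.45
ee_pos: [0.5395, -0.3351, 0.1035]
eef_rot: [0.706, 0.033, -0.706, 0.034]
ft_force: [-0.5, 0.1, -1.9]
width: 0.0218
```

```bash
python3 -c "
from h import *
plan([.5398,-.3341],.0957,SY)"
```

```text
t 36.45 pos [ 0.5395 -0.3351  0.1035] w 0.0218 F [-0.5  0.1 -1.9]
 turn units [ 0.001 -0.    -0.001] rows 0.0
 shift units, tool axes now [ 0.31 -0.04 -0.01]  after turn [ 0.31 -0.04 -0.01]
```

arm_command:
  targets: [0,0,0,0.15,-0.03,0,0.05,0,0,0,0.17,0,0,0.05,0,0,0,0.05,0,0,0.05]

```text
time: 36.7
ee_pos: [0.5398, -0.3345, 0.0954]
eef_rot: [0.707, 0.033, -0.706, 0.034]
ft_force: [-10.0, 5.0, 22.7]
width: 0.0217
```

Seated at the same height as yellow (z 0.0954, with contact force). Releasing and backing off.

arm_command:
  targets: [0,0,0,-0.06,0,0,0.3,0,0,0,0,0,0,0.5,0,0,0,0,0,0,0.5,0,0,0,0,0,0,0.5,0,0,0,-0.5,0,0,0.5,0,0,0,-0.9,0,0,0.5,0,0,0,-1,0,0,0.5,0,0,0,-1,0,0,0.5,0,0,0,-1,0,0.5,0.5,0,0,0,-0.3,0,0.5,0.5,0,0,0,0,0,0.2,0.5,0,0,0,0,0,0,0.5]

```text
time: 37.7
ee_pos: [0.5096, -0.3366, 0.2245]
eef_rot: [0.707, 0.033, -0.705, 0.035]
ft_force: [-1.2, -0.8, -0.3]
width: 0.0435
```

```bash
python3 -c "
from h import *
cv2.imwrite('pics/w25.png',cv2.resize(camera('wrist')[130:300,100:420,::-1],None,fx=2.4,fy=2.4));s=camera('scene')[:,:,::-1];cv2.imwrite('pics/s25.png',cv2.resize(s[150:245,305:415],None,fx=6,fy=6));cv2.imwrite('pics/s25b.png',cv2.resize(s[305:405,135:295],None,fx=4,fy=4));t=camera('top')[:,:,::-1];cv2.imwrite('pics/t25.png',cv2.resize(t[210:310,95:225],None,fx=5,fy=5))
print(read_state()['ee_pos'],read_state()['time'])"
```

```text
[ 0.51022378 -0.33573624  0.22257272] 37.85
```

View pics/w25.png

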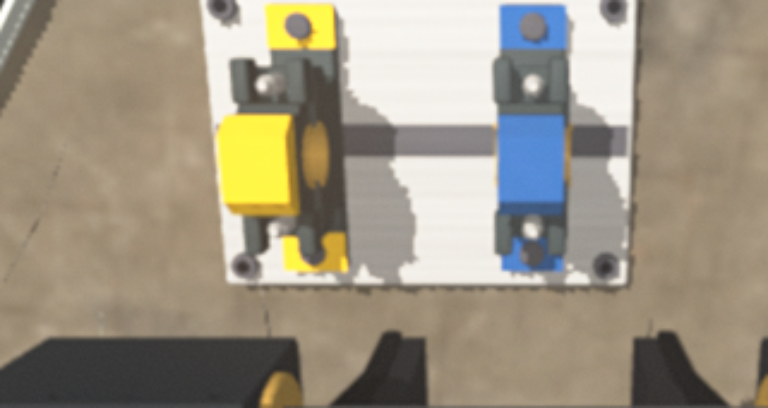

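View pics/s25.png

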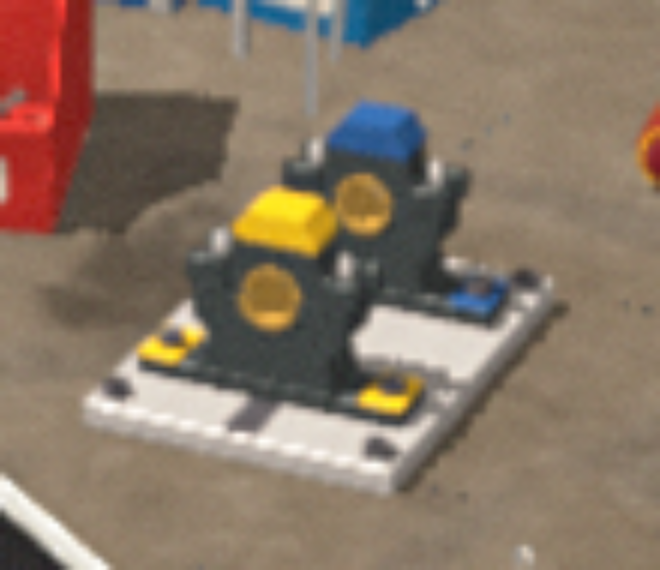

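View pics/s25b.png

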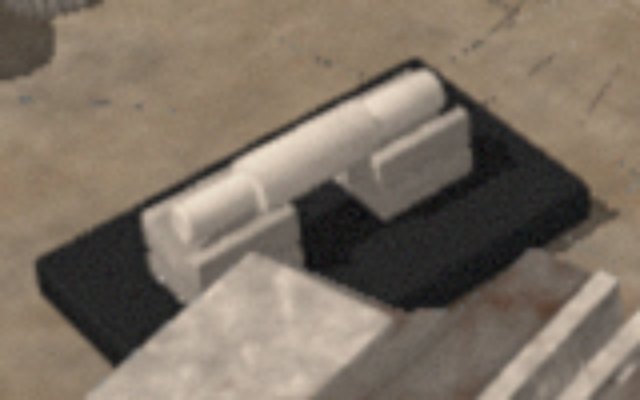

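View pics/t25.png

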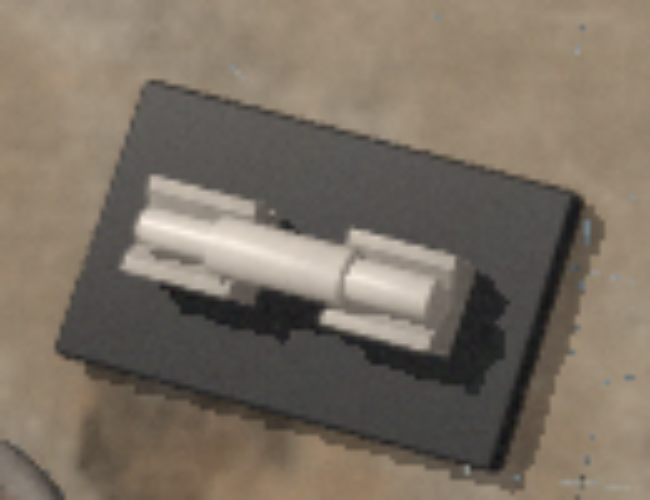

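```bash
python3 -c "
from h import *
c,n=np.cos(PY),np.sin(PY)
for q in ((213,232),(347,268),(138,215),(437,290)):
  P=ray('top',(q[0]/5+95,q[1]/5+210),.064);print(((np.array([[c,n],[-n,c]])@(P[:2]-PLATE))*1000).round(1))
"
```

```text
[ 3.  26.6]
[  2.6 -29.1]
[ 2.  57.6]
[  3.2 -66. ]
```

```bash
python3 -c "
from bench import *
print(close_job())"
```

```text
the job is handed in; nothing more can be done
None
```

The job is done and handed in at about 38 s of the 136 s allowed. `close_job()` gave no verdict.

I set both caps in the tray and laid the shaft in the V-blocks while they stayed there. Then I put the yellow cap back on the yellow pedestal and the blue cap on the blue one.

**Last checks:**
- **Caps:** both bottomed out at the same height, TCP z 0.0954 m against an expected 0.0957 m. The last pictures show each cap level, with both studs in its slots and its bore closed round.
- **Shaft:** it lies in both grooves. Its body centre is within about 2 mm of the middle lengthwise; the top and wrist cameras gave −1 mm and +2 mm.
- **Gripper:** it was open and clear of everything at z ≈ 0.22 m.

**Checks that disagreed:**
- **Stand position:** early on, the wrist camera put it about 3 mm further in x than the top camera. I re-seated the caps from the recorded grasp positions and the view of the studs in the slots instead.
- **Yellow cap:** the gripper slid a few millimetres along it while first setting it in the tray. I corrected for that when picking it up again.
- **Shaft sideways:** both cameras read it 1.5 to 3 mm off the groove line. The pictures show it resting in the grooves, so I took that as calibration error.

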